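# Clear the drying mat: boards to the drawer, shakers to the caddy

### The arm

A 7-joint arm with a two-finger parallel gripper is mounted at the origin on the work surface. World frame = base frame: x ahead of the robot, y to its left, z up, the work surface at z = 0. Lengths are in m, angles in rad, forces in N, time in s.
With the tool pointing down it reaches from about 0.35 to 0.9 m from the base axis. Payload 8.1 kg.
Tool frame: the origin (TCP) lies on the centre line of the jaws, within the pads' length; the fingertips stand 11 mm ahead of it and the grasp point (between the pads) lies 8 mm behind it (arm.tip_reach is the distance from the TCP to the fingertips, in m); z points along the fingers, y is the line along which they close (so a half turn about z gives the same grasp; the last joint's range is limited). The gripper opens to 92 mm and grips with 3 to 60 N. Pads are 19 mm wide; open, the fingers measure 130 mm over their backs; the gripper's body (75 mm by 190 mm) begins 47 mm behind the grasp point.
Start: joints at [-1.435, 0.434, 0.025, 1.573, -0.012, 1.134, -0.075], TCP at [0.148, 0.607, 0.201] pointing down, gripper open.
Joint ranges: [-2.62, 2.62], [-0.44, 2.09], [-1.27, 1.32], [0.08, 2.57], [-1.32, 4.46], [0.12, 2], [-2.74, 2.74]. Speed limits (rad/s): [2.22, 2.22, 3.01, 3.01, 3.14, 3.14, 3.14].

### API

Orientations are given as a unit quaternion [w, x, y, z].
In Python, from station import arm gives the robot as it stands.
- The arm moves only by the tool send_rows, never from a script. Its argument "moves" is one flat list of numbers, 5 for each row, row after row: the opening, from 0 (shut) to 1 (fully open), then the shift along the tool's x, y, z scaled (see below), then the turn about the tool's z scaled (see below). A call has 1 to 20 rows; each row shifts and turns the commanded pose from where the row before left it, along the tool's axes as they then stand; what a row does not reach is not made up. The controller multiplies each number of a shift by 100 mm and each number of a turn by 0.12 rad. A row lasts 1/12 s, in which the tool goes at most 41.7 mm and 7.16 degrees, less where a joint would pass 70% of its speed; a pose out of reach is approached as far as the arm can. A call with a number of a shift or a turn outside -1 to 1 is refused whole. A call with a gripper value outside its range is refused whole. The fingers move at their own pace and stop on an object; the grip force is fixed at half the most. Time passes only in rows, so rows that do not move let the fingers close. It gives the time, the measured TCP pose, the force, the opening and the grip force at its end, in the units of the state.
- arm.get_state(): the state, without advancing time (a new reading comes with each control period).
- arm.camera(name): name is "scene" or "top" or "wrist"; returns a dict with "color" (384x512x3 uint8, blue, green, red), "z_map" (384x512 float32, m along the optical axis (not along the pixel's ray), 0 where there is no reading), "intrinsics" (3x3 intrinsics, pixels), "position" and "orientation" of the camera in the world. Camera axes: x right, y down, z forward; pixel columns grow to the right and rows downward; lengths in m; the calibration is good to about 2 mm. The wrist camera is an equidistant fisheye: a pixel r from the principal point sees the ray r / f radians off the axis. A picture is of the moment at which its call begins.
- arm.close_job(): hands the job in; it is judged then, once.
The state is a dict: "time_s": time; "qpos": joint angles; "joint_velocities": joint speeds; "joint_efforts": joint torques, N m; "tool_pos": TCP position; "orientation": TCP orientation; "wrist_force": force on the tool from outside, world axes, zero at the start; "wrist_torque": the same for the moment, N m; "width": opening from 0.0 (shut) to 1.0 (fully open); "grip_force": force on a finger pad.
Only numpy, scipy, OpenCV 4.12 (cv2) and the standard library are available. Lean on these libraries where they do the work, as an engineer would, in place of code of your own. Each camera call takes 0.05 s, during which the arm holds its last target. There are 200 camera calls.

### The job

Clear the drying mat: pull open the drawer of the walnut countertop box, stack all the small wooden tapas boards in it as one square pile, flat and with edges lined up on all sides, and push the drawer fully shut with the pile still square; stand every glass shaker from the mat upright in the wooden caddy, one to a cell. The shaker already in the caddy stays in the caddy, and the upturned tumbler stays where it is on the mat.

Things in the scene. Friction and masses are not known exactly. Their poses are not given: they have to be found in the camera images.
- board_a: Wooden tapas board, pale beech, a flat block 150 x 60 x 14 mm, 0.1 kg, edges rounded 3 mm, a dark hanging-hole mark near one end. Origin: centre of its underside; x along its 150 mm length, y across its 60 mm width, z up. Starts on the drying mat.
- board_b: Wooden tapas board, dark red-brown wood, a flat block 150 x 60 x 14 mm, 0.1 kg, edges rounded 3 mm, a dark hanging-hole mark near one end. Origin: centre of its underside; x along its 150 mm length, y across its 60 mm width, z up. Starts on the drying mat, crookedly on board_a; may be absent (None).
- board_c: Wooden tapas board, orange-brown wood, a flat block 150 x 60 x 14 mm, 0.1 kg, edges rounded 3 mm, a dark hanging-hole mark near one end. Origin: centre of its underside; x along its 150 mm length, y across its 60 mm width, z up. Starts on the drying mat.
- board_d: Wooden tapas board, pale plywood, a flat block 150 x 60 x 14 mm, 0.1 kg, edges rounded 3 mm, a dark hanging-hole mark near one end. Origin: centre of its underside; x along its 150 mm length, y across its 60 mm width, z up. Starts on the drying mat, crookedly on board_c; may be absent (None).
- shaker_a: Clear fluted glass shaker with a round aluminium screw cap 44 mm across, 0.24 kg: square body 50 x 50 mm and 76 mm high, thick-bottomed, the cap on top of it up to 92 mm. Origin: centre of its underside; z up to the cap; x and y square to its faces. Stands on the drying mat at the start. May be absent (None).
- shaker_b: Clear fluted glass shaker with a square aluminium cap 46 mm wide, 0.24 kg: square body 50 x 50 mm and 76 mm high, thick-bottomed, the cap on top of it up to 92 mm. Origin: centre of its underside; z up to the cap; x and y square to its faces. Stands on the drying mat at the start. May be absent (None).
- shaker_c: Clear fluted glass shaker with a round aluminium screw cap 44 mm across, 0.24 kg: square body 50 x 50 mm and 76 mm high, thick-bottomed, the cap on top of it up to 92 mm. Origin: centre of its underside; z up to the cap; x and y square to its faces. Stands on the drying mat at the start. May be absent (None).
- shaker_in: A shaker of the same size with a square cap, already standing in cell3, an end cell of the caddy. It stays in the caddy.
- caddy: Pale wooden caddy, fixed, 290 x 80 mm outside, in one row of four cells along its x. Outer walls 6 mm thick and 45 mm high, the two end walls 67 mm high, dividers 6 mm thick and 39 mm high, floor 6 mm thick. Each cell is 65 mm (x) by 68 mm (y) inside. Origin: centre of its underside; x along the row, z up. Its long walls are free of tall things on both sides.
- cell0 (a point): Point at the middle of the floor of cell 0 of the caddy (cells 0 to 3 in a row towards the caddy's +x, 71 mm apart); axes as the caddy's.
- cell1 (a point): Point at the middle of the floor of cell 1 of the caddy (cells 0 to 3 in a row towards the caddy's +x, 71 mm apart); axes as the caddy's.
- cell2 (a point): Point at the middle of the floor of cell 2 of the caddy (cells 0 to 3 in a row towards the caddy's +x, 71 mm apart); axes as the caddy's.
- cell3 (a point): Point at the middle of the floor of cell 3 of the caddy (cells 0 to 3 in a row towards the caddy's +x, 71 mm apart); axes as the caddy's. Taken at the start by shaker_in.
- mat: Grey-blue ribbed drying mat, fixed, 340 (x) x 330 (y) x 4 mm. Origin: centre of its underside. Boards lie on its half towards the robot (-x), shakers and the tumbler stand in a row along y on its far half (+x). A mug and a 190 mm tall squash stand 20 mm or more beyond its far edge.
- tumbler: Upturned drinking glass on the mat in the row with the shakers, 80 mm high, 68 mm across at its rim (below). Stays where it is. Origin: centre of its underside.
- drawer (a joint): How far the drawer of the walnut countertop box is pulled out, m: 0 fully shut, 0.198 fully out. It slides level with 1 to 3 N of friction and stays where it is left. Grey liner inside. Box: fixed, 280 deep x 250 wide x 100 mm high, drawer front towards the robot. With the drawer out by d, the box's top covers what lies more than 60 mm + d from the handle.
- drawer_handle (a point): Middle of the drawer's handle: level steel bar 11 mm thick, 120 mm long, 62 mm above the counter, 45 mm before the drawer's face. Axes: x into the box (it opens to -x), y along the bar, z up. The drawer's inside: x from 0.066 to 0.301, y from -0.104 to 0.104, its floor at z = -0.040, side walls to z = 0.016, front panel to 0.026, ceiling when shut at 0.026.

How it is judged:
On the way, in this order (a step that is already met when the one before it is completed fails the run):
1. the drawer is pulled open (at least 150 mm) (value of joint drawer above 0.15 m), for 0.2 s.
2. all the tapas boards present lie flat in the drawer in one square pile (x of board_a in the frame of drawer_handle between 0.0685 and 0.2985 m and y of board_a in the frame of drawer_handle between -0.104 and 0.104 m and z of board_a in the frame of drawer_handle between -0.044 and 0.007 m and angle between each of board_a, board_b, board_c, board_d's own z axis and vertical below 0.06 rad and x of board_b in the frame of drawer_handle between 0.0685 and 0.2985 m and y of board_b in the frame of drawer_handle between -0.104 and 0.104 m and z of board_b in the frame of drawer_handle between -0.044 and 0.007 m and x of board_c in the frame of drawer_handle between 0.0685 and 0.2985 m and y of board_c in the frame of drawer_handle between -0.104 and 0.104 m and z of board_c in the frame of drawer_handle between -0.044 and 0.007 m and x of board_d in the frame of drawer_handle between 0.0685 and 0.2985 m and y of board_d in the frame of drawer_handle between -0.104 and 0.104 m and z of board_d in the frame of drawer_handle between -0.044 and 0.007 m and horizontal distance between board_a and board_b below 0.01 m and angle between the x axis of board_a and the x axis of board_b, either way round below 0.12 rad and horizontal distance between each of board_a, board_b and board_c below 0.01 m and angle between the x axis of each of board_a, board_b and the x axis of board_c, either way round below 0.12 rad and horizontal distance between each of board_a, board_b, board_c and board_d below 0.01 m and angle between the x axis of each of board_a, board_b, board_c and the x axis of board_d, either way round below 0.12 rad), for 0.3 s.
At the end, for the whole second after the job is handed in: Drawer shut within 8 mm; boards flat in it in one pile, centres within 10 mm and lengths within 0.12 rad of each other; every shaker, also the one already there, upright (0.08 rad) on the floor of a caddy cell; all at rest; the tumbler within 50 mm of its place and not toppled (all of step 2 and value of joint drawer below 0.008 m and x of shaker_a in the frame of caddy between -0.137 and 0.137 m and y of shaker_a in the frame of caddy between -0.03 and 0.03 m and z of shaker_a in the frame of caddy between 0 and 0.012 m and angle between each of shaker_a, shaker_b, shaker_c, shaker_in's own z axis and vertical below 0.08 rad and x of shaker_b in the frame of caddy between -0.137 and 0.137 m and y of shaker_b in the frame of caddy between -0.03 and 0.03 m and z of shaker_b in the frame of caddy between 0 and 0.012 m and x of shaker_c in the frame of caddy between -0.137 and 0.137 m and y of shaker_c in the frame of caddy between -0.03 and 0.03 m and z of shaker_c in the frame of caddy between 0 and 0.012 m and x of shaker_in in the frame of caddy between -0.137 and 0.137 m and y of shaker_in in the frame of caddy between -0.03 and 0.03 m and z of shaker_in in the frame of caddy between 0 and 0.012 m and linear speed of each of board_a, board_b, board_c, board_d, shaker_a, shaker_b, shaker_c below 0.02 m/s and distance of tumbler from where it was at the start of the episode below 0.05 m and angle between tumbler's own z axis and vertical below 0.3 rad); the robot touches nothing.
It fails at once if a glass shaker is knocked over or laid down (tilted by more than 1 rad) (angle between any of shaker_a, shaker_b, shaker_c, shaker_in's own z axis and vertical above 1 rad).
Of board_b, board_d only 1 to 2 are there at a start; the rules pass over those that are not, and their reading is None.
Of shaker_a, shaker_b, shaker_c only 2 to 3 are there at a start; the rules pass over those that are not, and their reading is None.
At some moment in a run one of shaker_a, shaker_b, shaker_c may be knocked a few centimetres aside while the robot is not near it.
It also fails if it takes over 210 s, if anything falls off the work surface, if the arm or the gripper's body presses on something with over 40 N, if the wrist force passes 120 N, or if a joint passes its speed limit or range.

## Working session

There is one attempt and no reset: what is moved stays moved. The work goes in short steps, Python scripts to look and compute and a tool call to move; the robot and the scene stay as the last step left them, time stands still between calls to the robot, and variables do not carry over. Pictures are saved under pics/ and viewed, at most 14 in all, crops included, and the job is handed in when it is done.

Besides the shell and the picture viewer there is one more tool, called after "Call:" as name(argument=value, ...), one argument or row to a line, values as JSON. send_rows: Moves the arm, as the interface text tells. Shifts and turns lie within -1 to 1; 1 stands for 100 mm of shift or 0.12 rad of turn. Its arguments: {"type":"object","properties":{"moves":{"type":"array"}},"required":["moves"]}

```bash
mkdir -p pics; ls; cat > h.py <<'E'
import numpy as np, cv2
from station import arm
from scipy.spatial.transform import Rotation as R
def rot(q): return R.from_quat([q[1],q[2],q[3],q[0]]).as_matrix()
def cloud(c):
    K=np.array(c["intrinsics"]);z=c["z_map"];v,u=np.mgrid[:z.shape[0],:z.shape[1]]
    p=np.stack([(u-K[0,2])/K[0,0]*z,(v-K[1,2])/K[1,1]*z,z],-1)
    P=p@rot(c["orientation"]).T+np.array(c["position"]); P[z==0]=np.nan
    return P
E
python3 - <<'E'
from h import *
s=arm.get_state();print(s)
for n in("top","scene"):
    c=arm.camera(n);print(n,c["intrinsics"],c["position"],rot(c["orientation"]))
    np.savez(n+".npz",**c)
    cv2.imwrite(f"pics/{n}0.png",cv2.resize(c["color"],(800,600)))
E
```

```text
pics
{'time_s': 0.0, 'qpos': array([-1.43459441,  0.43521188,  0.02497389,  1.57407067, -0.0115877 ,
        1.13401833, -0.07509734]), 'joint_velocities': array([-0.0002314 , -0.00064335, -0.00037248,  0.00021234,  0.00112149,
        0.00036929, -0.00022229]), 'joint_efforts': array([-1.35842452e-04, -6.67846656e+01,  9.84852389e-01, -3.14455283e+01,
       -6.05158811e-02,  4.29930235e-02,  2.27710061e-04]), 'tool_pos': array([0.14777126, 0.60671868, 0.20016215]), 'orientation': array([-1.66371981e-05,  1.19148437e-01,  9.92876145e-01, -7.81543073e-04]), 'wrist_force': array([-0.34317523, -1.03274988, -0.60128857]), 'wrist_torque': array([0.01282413, 0.00871409, 0.01071344]), 'grip_force': 0.0, 'width': 0.998101201396318}
top [[387.73254103   0.         259.53884256]
 [  0.         387.73254103 189.63196474]
 [  0.           0.           1.        ]] [ 0.34575405 -0.05400178  0.93084284] [[ 0.04977817 -0.9786415   0.19945663]
 [-0.99875456 -0.04809811  0.01326289]
 [-0.00338613 -0.19986842 -0.9798169 ]]
scene [[398.28492342   0.         248.71415077]
 [  0.         398.28492342 189.49338792]
 [  0.           0.           1.        ]] [ 1.08195729 -0.14152182  0.92563325] [[ 0.17456289  0.81917012 -0.54634065]
 [ 0.98451676 -0.13621704  0.11032524]
 [ 0.01595424 -0.55714022 -0.83026516]]
```

View pics/top0.png

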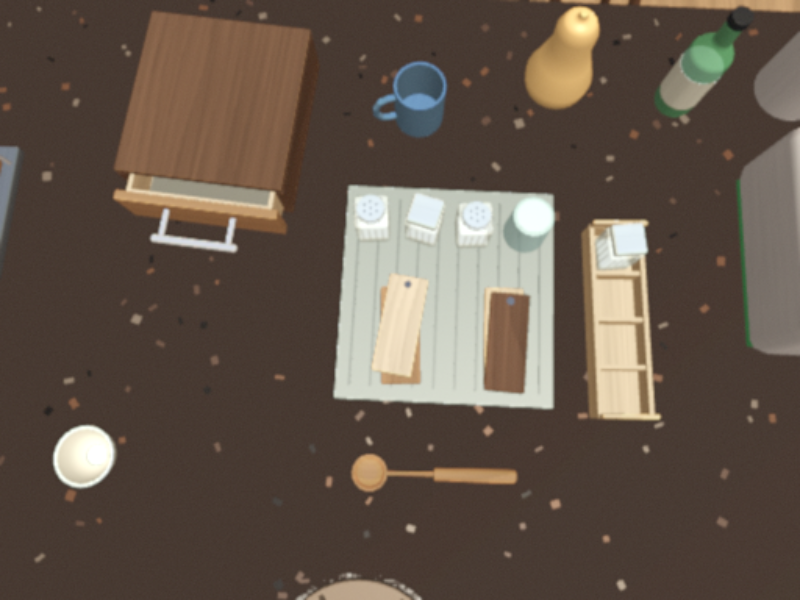

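View pics/scene0.png

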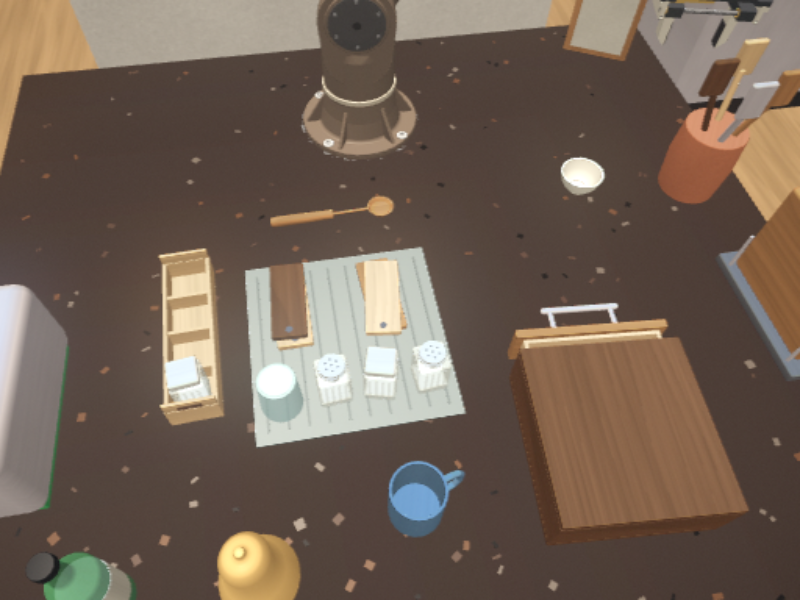

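The top view (800x600) shows the handle bar at (152–235, 242), with the drawer slightly open. Board d lies on c at (400,325) and b on a at (507,340). Shakers stand at (372,215), (425,218) and (475,222), the tumbler at (532,220), and the caddy at (620,320) with the occupied cell at its top end. Next I measure with the depth maps.

```bash
cat >> h.py <<'E'
def rect(P):
    (c,s,a)=cv2.minAreaRect((P[:,:2]*1000).astype(np.float32)); b=cv2.boxPoints((c,s,a))
    e=[b[1]-b[0],b[2]-b[1]];L=max(e,key=np.linalg.norm);th=np.degrees(np.arctan2(L[1],L[0]))
    return np.round(c,1),np.round(s,1),round((th+90)%180-90,1),len(P)
def comps(P,m,minn=15):
    n,l=cv2.connectedComponents(m.astype(np.uint8))
    return [P[l==i] for i in range(1,n) if (l==i).sum()>=minn]
E
python3 - <<'E'
from h import *
for n in("top","scene"):
    c=dict(np.load(n+".npz"));P=cloud(c);z=P[...,2]*1000;x,y=P[...,0],P[...,1]
    print(n,"nan",np.isnan(z).mean())
    work=(x>.2)&(x<.75)&(y>-.5)&(y<.5)
    for nm,lo,hi in(("bar/58-72",58,72),("caps",86,102),("boxtop/caddy shaker",96,106),("mug,squash",106,230),("walls",40,48),("boards up",26,36),("boards lo",14,22),("mat",2.5,7)):
        m=work&(z>lo)&(z<hi)
        for Q in comps(P,m,25): print(nm,rect(Q),"z",np.round(np.median(Q[:,2])*1000,1))
E
```

```text
top nan 0.004124959309895833
bar/58-72 (array([697.6, 148.6]), array([ 15.5, 101.2]), np.float32(-10.3), 78) z 64.8
bar/58-72 (array([680.1, 375.3]), array([ 2.9, 24.4]), np.float32(-6.4), 29) z 65.5
bar/58-72 (array([611. , 274.1]), array([243. ,  60.8]), np.float32(88.5), 563) z 65.6
bar/58-72 (array([ 632.8, -210.5]), array([58.8, 22.3]), np.float32(50.9), 60) z 65.1
bar/58-72 (array([ 650.7, -355.4]), array([ 6.3, 78.3]), np.float32(-88.1), 93) z 66.4
bar/58-72 (array([621.3,  14. ]), array([ 4.8, 49.2]), np.float32(-86.4), 42) z 65.0
bar/58-72 (array([621.7, -60.1]), array([49.6, 10.8]), np.float32(85.7), 40) z 67.2
bar/58-72 (array([ 618.6, -139.7]), array([49.9,  8.3]), np.float32(87.0), 45) z 64.3
bar/58-72 (array([ 605.2, -340.5]), array([56.9, 26.1]), np.float32(41.8), 59) z 64.3
bar/58-72 (array([ 367.1, -365.7]), array([ 4.3, 79. ]), np.float32(-87.2), 109) z 66.9
caps (array([713.9, 267.5]), array([251.2,  86. ]), np.float32(86.4), 3264) z 99.7
caps (array([640.9, 273.5]), array([243. ,  15.4]), np.float32(85.5), 517) z 87.6
caps (array([645.3, -64. ]), array([46. , 46.7
[... 8384 characters left out ...]
ay([266.4,   0.4]), array([32.4, 32.2]), np.float32(41.5), 59) z 4.7
mat (array([ 231., -271.]), array([21.1, 45.9]), np.float32(-2.8), 28) z 3.2
mat (array([320.2, 149.8]), array([41. , 28.7]), np.float32(49.9), 28) z 3.5
mat (array([356.7, 196.5]), array([53.1, 32.4]), np.float32(6.7), 40) z 3.4
mat (array([ 537.8, -107. ]), array([362.1, 369. ]), np.float32(-0.7), 7014) z 4.8
mat (array([ 389.8, -369.4]), array([42.2, 60.6]), np.float32(-87.3), 137) z 6.1
mat (array([473.8,  85.9]), array([18. , 26.4]), np.float32(-21.0), 25) z 3.1
mat (array([ 462. , -366.8]), array([45., 61.]), np.float32(-89.0), 172) z 5.7
mat (array([ 532. , -363.7]), array([41.4, 59.5]), np.float32(-89.5), 141) z 5.8
```

```bash
python3 - <<'E'
from h import *
for n in("top","scene"):
    c=dict(np.load(n+".npz"));P=cloud(c);z=P[...,2]*1000;x,y=P[...,0],P[...,1]
    b=(z>55)&(z<72)&(x>.54)&(x<.615)&(y>.15)&(y<.4)
    Q=P[b]; 
    # keep bar: fit line
    vx,vy,x0,y0=cv2.fitLine((Q[:,:2]*1000).astype(np.float32),cv2.DIST_HUBER,0,.01,.01).ravel()
    print(n,"bar",rect(Q),vx,vy,x0,y0,np.percentile(Q[:,0],[2,50,98]),np.percentile(Q[:,1],[1,99]))
    for lo in np.arange(.54,.62,.008):
        s=Q[(Q[:,0]>=lo)&(Q[:,0]<lo+.008)]
        if len(s):print(round(lo,3),len(s),np.round([s[:,1].min(),s[:,1].max(),s[:,2].max()],3))
    t=(z>97)&(z<104)&(x>.6)&(x<1.)&(y>.1)&(y<.45);print("boxtop",rect(P[t]))
    f=(z>82)&(z<93)&(x>.6)&(x<.67)&(y>.1)&(y<.45);print("front",rect(P[f]))
    t=(z>60)&(x>.6)&(x<.85)&(y>-.3)&(y<.12)
    for Q in comps(P,(z>60)&(x>.68)&(x<.95)&(y>-.35)&(y<.12),40):print("obst",rect(Q),np.nanmax(Q[:,2]))
E
```

```text
top bar (array([597.1, 278.3]), array([130. ,  35.3]), np.float32(90.0), 323) 0.07377456 0.99727494 589.20984 277.5692 [0.5806409  0.58942054 0.61271439] [0.21534335 0.33978538]
0.572 6 [0.217 0.229 0.064]
0.58 121 [0.213 0.322 0.071]
0.588 134 [0.218 0.343 0.071]
0.596 30 [0.222 0.34  0.069]
0.604 24 [0.221 0.332 0.069]
0.612 8 [0.222 0.33  0.068]
boxtop (array([806.2, 260.3]), array([251. , 266.8]), np.float32(-4.7), 10714)
front (array([647.5, 270.5]), array([248.3,  45.4]), np.float32(89.8), 724)
obst (array([ 894. , -264.7]), array([95.1, 70.7]), np.float32(73.1), 1657) 0.19395089108090569
obst (array([847.4, -35.5]), array([103. ,  80.3]), np.float32(75.7), 632) 0.09540254242744384
scene bar (array([600. , 277.8]), array([126.5,  33.2]), np.float32(88.1), 247) 0.07722271 0.99701387 593.11646 278.93582 [0.58305635 0.59232486 0.61402461] [0.2155724  0.34003066]
0.58 47 [0.215 0.32  0.071]
0.588 127 [0.215 0.341 0.07 ]
0.596 47 [0.223 0.341 0.071]
0.604 17 [0.223 0.33  0.069]
0.612 9 [0.221 0.328 0.068]
boxtop (array([807. , 260.6]), array([252. , 265.5]), np.float32(-4.6), 12724)
front (array([643.2, 270.9]), array([ 38.7, 248.1]), np.float32(-88.9), 603)
obst (array([849.7, -34.7]), array([102.6,  78.8]), np.float32(76.9), 582) 0.09711768205613569
obst (array([ 913.6, -264.6]), array([80.2, 95.3]), np.float32(-55.2), 1848) 0.19489092269975228
```

Depths match the given sizes: board tops at 32 mm, caps at 96 mm, box yaw −4.6°, handle at about (0.590, 0.278), drawer already out by about 24 mm. Next I hook the handle.

```bash
cat >> h.py <<'E'
def plan(*wps):
    """waypoints (x,y,z,yaw of tool x in deg): turn first, then shift, in move units"""
    s=arm.get_state();p=np.array(s["tool_pos"]);M=rot(s["orientation"]);yaw=np.degrees(np.arctan2(M[1,0],M[0,0]))
    print("t",round(s["time_s"],2),"pos",np.round(p,4),"yaw",round(yaw,1),"q7",round(s["qpos"][6],2),"w",round(s["width"],3),"F",np.round(s["wrist_force"],1))
    for w in wps:
        t=(w[3]-yaw+180)%360-180; yaw=w[3]; a=np.radians(yaw)
        d=np.array(w[:3])-p; p=np.array(w[:3])
        sx=np.array([d@[np.cos(a),np.sin(a),0], d@[np.sin(a),-np.cos(a),0], -d[2]])*10
        print(w,"turn",round(-np.radians(t)/.12,2),"shift",np.round(sx,3),"rows",round(np.linalg.norm(sx)/.4,1))
E
python3 - <<'E'
from h import *
plan((.612,.276,.2,175.4),(.612,.276,.055,175.4),(.612-.1715,.276+.0138,.055,175.4))
E
```

```text
t 0.1 pos [0.1478 0.6068 0.2003] yaw 166.3 q7 -0.08 w 0.999 F [-0.6 -0.5 -0.7]
(0.612, 0.276, 0.2, 175.4) turn -1.32 shift [-4.892e+00 -2.925e+00  3.000e-03] rows 14.3
(0.612, 0.276, 0.055, 175.4) turn -0.0 shift [0.   0.   1.45] rows 3.6
(0.4405, 0.2898, 0.055, 175.4) turn -0.0 shift [ 1.721  0.    -0.   ] rows 4.3
```

Call:
send_rows(
  moves=[0, 0, 0, 0, -0.66, 0, 0, 0, 0, -0.66, 0, -0.326, -0.195, 0, 0, 0, -0.326, -0.195, 0, 0, 0, -0.326, -0.195, 0, 0, 0, -0.326, -0.195, 0, 0, 0, -0.326, -0.195, 0, 0, 0, -0.326, -0.195, 0, 0, 0, -0.326, -0.195, 0, 0, 0, -0.326, -0.195, 0, 0, 0, -0.326, -0.195, 0, 0, 0, -0.326, -0.195, 0, 0, 0, -0.326, -0.195, 0, 0, 0, -0.326, -0.195, 0, 0, 0, -0.326, -0.195, 0, 0, 0, -0.326, -0.195, 0, 0, 0, -0.326, -0.195, 0, 0, 0, 0, 0, 0, 0],
)

```text
time_s: 1.6
tool_pos: [0.618, 0.2676, 0.2002]
orientation: [0.002, 0.045, 0.999, -0.003]
wrist_force: [-0.4, -2.3, -0.6]
width: 0.005
grip_force: 0.0
```

```bash
python3 - <<'E'
from h import *
plan((.612,.276,.055,175.4),(.612-.1715,.276+.0138,.055,175.4))
E
```

```text
t 1.6 pos [0.618  0.2676 0.2002] yaw 174.8 q7 1.05 w 0.005 F [-0.4 -2.3 -0.6]
(0.612, 0.276, 0.055, 175.4) turn -0.09 shift [0.066 0.079 1.452] rows 3.6
(0.4405, 0.2898, 0.055, 175.4) turn -0.0 shift [ 1.721  0.    -0.   ] rows 4.3
```

Call:
send_rows(
  moves=[0, 0, 0, 0, 0, 0, 0, 0, 0.35, 0, 0, 0, 0, 0.35, 0, 0, 0, 0, 0, 0],
)

```text
time_s: 1.93
tool_pos: [0.6065, 0.276, 0.1241]
orientation: [-0.005, 0.039, 0.999, -0.002]
wrist_force: [-1.1, -0.4, -1.4]
width: 0.005
grip_force: 0.0
```

```bash
python3 - <<'E'
from h import *
plan((.612,.276,.055,175.4),(.612-.1715,.276+.0138,.055,175.4))
E
```

```text
t 1.93 pos [0.6065 0.276  0.1241] yaw 175.5 q7 1.06 w 0.005 F [-1.1 -0.4 -1.4]
(0.612, 0.276, 0.055, 175.4) turn 0.01 shift [-0.055  0.004  0.691] rows 1.7
(0.4405, 0.2898, 0.055, 175.4) turn -0.0 shift [ 1.721  0.    -0.   ] rows 4.3
```

Call:
send_rows(
  moves=[0, -0.02, 0, 0.1, 0, 0, 0, 0, 0.2, 0, 0, 0, 0, 0.2, 0, 0, 0, 0, 0.2, 0, 0, 0, 0, 0, 0],
)

```text
time_s: 2.35
tool_pos: [0.6121, 0.2764, 0.0589]
orientation: [-0.002, 0.04, 0.999, -0.001]
wrist_force: [-1.9, -0.1, 0.1]
width: 0.007
grip_force: 0.0
```

```bash
python3 - <<'E'
from h import *
plan((.612,.276,.055,175.4),(.612-.1715,.276+.0138,.055,175.4))
E
```

```text
t 2.35 pos [0.6121 0.2764 0.0589] yaw 175.4 q7 1.07 w 0.007 F [-1.9 -0.1  0.1]
(0.612, 0.276, 0.055, 175.4) turn 0.01 shift [ 0.001 -0.004  0.039] rows 0.1
(0.4405, 0.2898, 0.055, 175.4) turn -0.0 shift [ 1.721  0.    -0.   ] rows 4.3
```

Settled well in place. Now I pull.

Call:
send_rows(
  moves=[0, 0.1, 0, 0, 0, 0, 0.2, 0, 0, 0, 0, 0.2, 0, 0, 0, 0, 0.22, 0, 0, 0, 0, 0.22, 0, 0, 0, 0, 0.22, 0, 0, 0, 0, 0.22, 0, 0, 0, 0, 0.2, 0, 0, 0, 0, 0.14, 0, 0, 0, 0, 0, 0, 0, 0, 0, 0, 0, 0, 0],
)

```text
time_s: 3.27
tool_pos: [0.4427, 0.2914, 0.0631]
orientation: [0.001, 0.039, 0.999, 0.001]
wrist_force: [0.5, 0.6, -0.5]
width: 0.002
grip_force: 0.0
```

```bash
python3 - <<'E'
from h import *
plan()
c=arm.camera("top");P=cloud(c);z=P[...,2]*1000;x,y=P[...,0],P[...,1]
np.savez("top1.npz",**c)
f=(z>82)&(z<93)&(x>.42)&(x<.54)&(y>.1)&(y<.45);print("front",rect(P[f]))
b=(z>64)&(z<70)&(x>.38)&(x<.46)&(y>.15)&(y<.42);print("bar",rect(P[b]))
f=(z>15)&(z<30)&(x>.42)&(x<.7)&(y>.15)&(y<.4);print("floor",rect(P[f]),np.median(P[f][:,2]))
f=(z>72)&(z<82)&(x>.5)&(x<.65)&(y>.12)&(y<.43)
for Q in comps(P,f,15):print("walls",rect(Q))
E
```

```text
t 3.27 pos [0.4427 0.2914 0.0631] yaw 175.5 q7 0.88 w 0.002 F [ 0.5  0.6 -0.5]
front (array([0., 0.]), array([0., 0.]), np.float32(0.0), 0)
bar (array([0., 0.]), array([0., 0.]), np.float32(0.0), 0)
floor (array([666.2, 271. ]), array([242.1,  66.5]), np.float32(85.4), 864) 0.022613615278727794
walls (array([641.6, 365.6]), array([55.1,  1.7]), np.float32(86.0), 30)
walls (array([637.8, 315.4]), array([36.4,  1.7]), np.float32(85.7), 18)
walls (array([645.8, 188.6]), array([ 7.3, 51.1]), np.float32(-89.0), 37)
walls (array([629.9, 223.5]), array([ 12.8, 143. ]), np.float32(-89.5), 83)
```

```bash
python3 - <<'E'
from h import *
c=dict(np.load("top1.npz"))
cv2.imwrite("pics/t1.png",cv2.resize(c["color"][80:300,50:350],(750,550)))
E
```

```text
(no output)
```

View pics/t1.png

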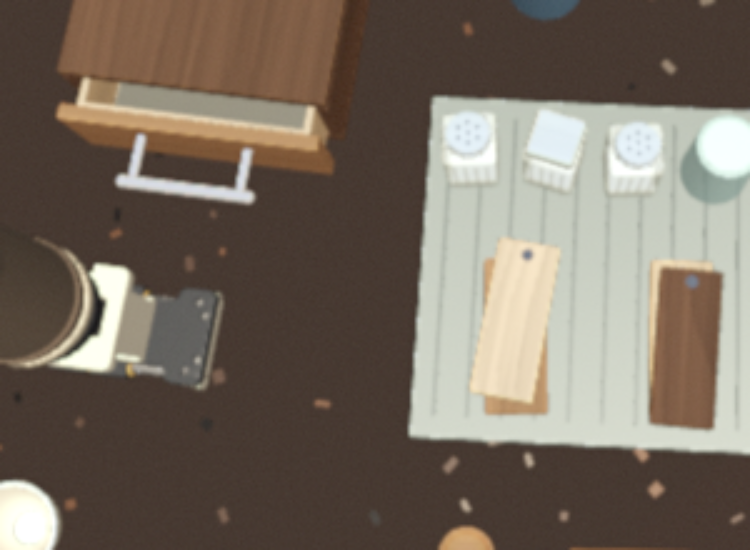

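The hook slid over the bar because the tips reached only 4 mm below its centre, and the drawer at crop (190,190) has not moved. I go back and hook deeper.

Call:
send_rows(
  moves=[0, 0, 0, -0.4, 0, 0, 0, 0, -0.4, 0, 0, -0.34, 0, 0, 0, 0, -0.34, 0, 0, 0, 0, -0.34, 0, 0, 0, 0, -0.34, 0, 0, 0, 0, -0.34, 0, 0, 0, 0, 0, 0, 0, 0, 0, 0, 0, 0.2, 0, 0, 0, 0, 0.25, 0, 0, 0, 0, 0.25, 0, 0, 0, 0, 0.2, 0, 0, 0, 0, 0.06, 0, 0, 0, 0, 0, 0, 0, 0, 0, 0, 0],
)

```text
time_s: 4.57
tool_pos: [0.6129, 0.2763, 0.0459]
orientation: [0.001, 0.041, 0.999, 0.0]
wrist_force: [-0.2, 0.7, -0.3]
width: 0.004
grip_force: 0.0
```

```bash
python3 - <<'E'
from h import *
plan((.612,.276,.045,175.4),(.612-.1715,.276+.0138,.045,175.4))
E
```

```text
t 4.57 pos [0.6129 0.2763 0.0459] yaw 175.4 q7 1.08 w 0.004 F [-0.2  0.7 -0.3]
(0.612, 0.276, 0.045, 175.4) turn -0.01 shift [ 0.009 -0.004  0.009] rows 0.0
(0.4405, 0.2898, 0.045, 175.4) turn -0.0 shift [ 1.721  0.    -0.   ] rows 4.3
```

Call:
send_rows(
  moves=[0, 0.07, 0, 0, 0, 0, 0.1, 0, 0, 0, 0, 0.15, 0, 0, 0, 0, 0.15, 0, 0, 0, 0, 0.15, 0, 0, 0, 0, 0.15, 0, 0, 0, 0, 0.15, 0, 0, 0, 0, 0.15, 0, 0, 0, 0, 0.15, 0, 0, 0, 0, 0.15, 0, 0, 0, 0, 0.15, 0, 0, 0, 0, 0.15, 0, 0, 0, 0, 0.06, 0, 0, 0, 0, 0, 0, 0, 0, 0, 0, 0, 0, 0],
)

```text
time_s: 5.82
tool_pos: [0.4397, 0.2908, 0.0457]
orientation: [0.001, 0.04, 0.999, 0.001]
wrist_force: [0.7, -0.6, -0.3]
width: 0.008
grip_force: 0.0
```

```bash
cat > drw.py <<'E'
from h import *
plan()
c=arm.camera("top");P=cloud(c);z=P[...,2]*1000;x,y=P[...,0],P[...,1]
np.savez("top1.npz",**c)
f=(z>84)&(z<93)&(x>.42)&(x<.54)&(y>.1)&(y<.45);print("front",rect(P[f]))
b=(z>60)&(z<70)&(x>.38)&(x<.46)&(y>.15)&(y<.42);print("bar",rect(P[b]))
f=(z>17)&(z<28)&(x>.46)&(x<.7)&(y>.15)&(y<.4);print("floor",rect(P[f]),np.median(P[f][:,2]))
f=(z>70)&(z<82)&(x>.5)&(x<.65)&(y>.12)&(y<.43)
for Q in comps(P,f,15):print("walls",rect(Q))
E
python3 drw.py
```

```text
t 5.82 pos [0.4397 0.2908 0.0457] yaw 175.4 q7 0.9 w 0.008 F [ 0.7 -0.6 -0.3]
front (array([0., 0.]), array([0., 0.]), np.float32(0.0), 0)
bar (array([0., 0.]), array([0., 0.]), np.float32(0.0), 0)
floor (array([666. , 271.3]), array([242.4,  65.5]), np.float32(85.3), 824) 0.022482069413590933
walls (array([634.3, 272.9]), array([241.6,  12.5]), np.float32(87.9), 166)
walls (array([646.1, 193.6]), array([ 6.8, 60.5]), np.float32(-89.4), 40)
```

```bash
python3 - <<'E'
from h import *
c=dict(np.load("top1.npz"));a=c["color"][80:300,50:350]
b=arm.camera("scene");np.savez("scene1.npz",**b);b=b["color"][150:370,210:510]
cv2.imwrite("pics/t2.png",np.hstack([cv2.resize(a,(400,293)),cv2.resize(b,(400,293))]))
E
```

```text
(no output)
```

View pics/t2.png

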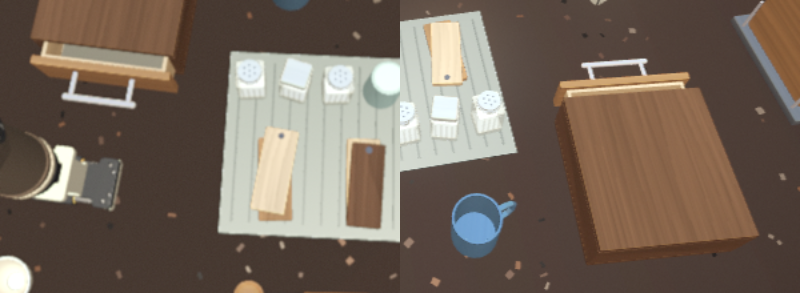

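```bash
python3 - <<'E'
from h import *
for n in ("top1","scene1"):
    c=dict(np.load(n+".npz"));P=cloud(c);z=P[...,2]*1000;x,y=P[...,0],P[...,1]
    for lo,hi in((15,60),(60,100),(100,150),(150,250)):
        for Q in comps(P,(z>lo)&(z<hi)&(x>.3)&(x<.56)&(y>.1)&(y<.385),10):print(n,lo,hi,rect(Q),np.round([Q.min(0),Q.max(0)],3).tolist())
    b=(z>55)&(z<72)&(x>.52)&(x<.62)&(y>.15)&(y<.4);print("bar",rect(P[b]),np.median(P[b],0))
E
```

```text
top1 15 60 (array([305. , 379.1]), array([11.8,  2.4]), np.float32(49.7), 12) [[0.302, 0.374, 0.036], [0.308, 0.384, 0.048]]
top1 100 150 (array([424.7, 203.8]), array([ 1.4, 28.6]), np.float32(-2.6), 15) [[0.41, 0.203, 0.137], [0.439, 0.205, 0.146]]
top1 150 250 (array([436.1, 256. ]), array([123.6,  73.4]), np.float32(85.5), 1907) [[0.395, 0.192, 0.15], [0.473, 0.32, 0.249]]
bar (array([602.5, 276.3]), array([129.2,  39.6]), np.float32(86.5), 339) [0.58989153 0.27451232 0.0660405 ]
scene1 60 100 (array([447.3, 285.2]), array([40.3, 20.4]), np.float32(57.3), 70) [[0.428, 0.271, 0.072], [0.453, 0.308, 0.099]]
scene1 100 150 (array([422. , 368.7]), array([13.8, 11.7]), np.float32(43.7), 10) [[0.415, 0.36, 0.139], [0.431, 0.372, 0.149]]
scene1 100 150 (array([435.9, 203. ]), array([68.5,  7.2]), np.float32(0.5), 30) [[0.402, 0.2, 0.137], [0.47, 0.207, 0.149]]
scene1 100 150 (array([456.7, 367.4]), array([ 1.8, 16.3]), np.float32(-3.2), 11) [[0.449, 0.367, 0.14], [0.465, 0.368, 0.15]]
scene1 100 150 (array([478.5, 366. ]), array([13.8,  4.1]), np.float32(23.1), 12) [[0.471, 0.365, 0.139], [0.484, 0.371, 0.149]]
scene1 100 150 (array([464.4, 283.7]), array([67.2, 45.5]), np.float32(61.5), 93) [[0.432, 0.244, 0.1], [0.478, 0.315, 0.15]]
scene1 150 250 (array([441.3, 289.8]), array([192.1,  76.8]), np.float32(85.1), 2098) [[0.397, 0.192, 0.15], [0.486, 0.385, 0.25]]
bar (array([601.8, 276.5]), array([128.7,  36.8]), np.float32(88.0), 253) [0.59266176 0.27688586 0.06646507]
```

```bash
python3 - <<'E'
from h import *
print(arm.tip_reach,[a for a in dir(arm) if not a.startswith("_")]); plan()
c=arm.camera("wrist");print(c["intrinsics"],c["position"],rot(c["orientation"]));np.savez("w1.npz",**c)
z=c["z_map"];print(np.round(z[::48,::48],3))
b=dict(np.load("scene1.npz"))
K=b["intrinsics"];M=rot(b["orientation"])
for zz in(.035,.07,.1):
    q=M.T@(np.array([.4397,.2908,zz])-b["position"]);print(zz,(K@q)[:2]/q[2])
q=M.T@(np.array([.4397,.2908,.07])-b["position"]);u,v=((K@q)[:2]/q[2]).astype(int)
cr=b["color"][v-35:v+35,u-40:u+40]
cv2.imwrite("pics/f.png",np.hstack([cv2.resize(cr,(450,394),interpolation=cv2.INTER_NEAREST),cv2.resize(c["color"],(350,394))]))
E
```

```text
0.011 ['MotionError', 'camera', 'close_job', 'get_state', 'tip_reach']
t 5.92 pos [0.4404 0.2904 0.0454] yaw 175.4 q7 0.9 w 0.003 F [-0.2 -0.8 -0. ]
[[297.31863964   0.         250.07896082]
 [  0.         297.31863964 191.23515814]
 [  0.           0.           1.        ]] [0.36464863 0.29539773 0.23005262] [[ 8.19183465e-02  9.56352384e-01  2.80498666e-01]
 [ 9.96638886e-01 -7.84485933e-02 -2.35955147e-02]
 [-5.60900914e-04  2.81488784e-01 -9.59564354e-01]]
[[0.181 0.188 0.191 0.194 0.195 0.196 0.195 0.195 0.188 0.159 0.185]
 [0.197 0.201 0.204 0.206 0.207 0.207 0.207 0.205 0.204 0.203 0.2  ]
 [0.211 0.213 0.216 0.218 0.217 0.218 0.218 0.217 0.217 0.215 0.212]
 [0.224 0.225 0.226 0.227 0.228 0.228 0.227 0.228 0.227 0.228 0.226]
 [0.235 0.238 0.239 0.238 0.239 0.239 0.239 0.239 0.239 0.238 0.239]
 [0.253 0.097 0.251 0.25  0.09  0.089 0.089 0.089 0.252 0.253 0.081]
 [0.059 0.094 0.268 0.267 0.078 0.079 0.079 0.08  0.268 0.27  0.065]
 [0.066 0.064 0.06  0.062 0.063 0.063 0.062 0.063 0.062 0.062 0.065]]
0.035 [353.4622164  158.41591231]
0.07 [356.40751417 150.59833929]
0.1 [359.05773059 143.56398758]
```

View pics/f.png

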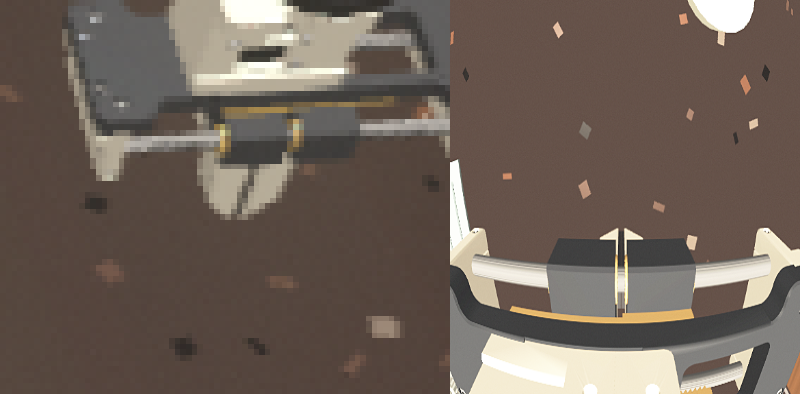

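```bash
python3 - <<'E'
from h import *
c=dict(np.load("w1.npz"));K=c["intrinsics"];z=c["z_map"];M=rot(c["orientation"])
v,u=np.mgrid[:384,:512];a=u-K[0,2];b=v-K[1,2];r=np.hypot(a,b)+1e-9;t=r/K[0,0]
d=np.stack([np.sin(t)*a/r,np.sin(t)*b/r,np.cos(t)],-1); P=(d/d[...,2:]*z[...,None])@M.T+c["position"]
sel=P[200:384:4,248]
for i,p in enumerate(sel): print(200+4*i,np.round(p,3),end=" | ")
print()
m=(P[...,2]>.015)&(abs(P[...,0]-.4404)<.03)&(abs(P[...,1]-.2904)<.04);Q=P[m];i=np.argsort(Q[:,2])[:8];print(np.round(Q[i],3))
E
```

```text
200 [0.439 0.287 0.001] | 204 [0.442 0.287 0.001] | 208 [0.446 0.287 0.001] | 212 [0.449 0.287 0.001] | 216 [0.452 0.286 0.002] | 220 [0.456 0.286 0.002] | 224 [0.46  0.286 0.001] | 228 [0.431 0.289 0.077] | 232 [0.43  0.289 0.083] | 236 [0.431 0.289 0.088] | 240 [0.431 0.289 0.093] | 244 [0.43  0.289 0.098] | 248 [0.43  0.289 0.102] | 252 [0.43  0.289 0.106] | 256 [0.431 0.289 0.109] | 260 [0.409 0.291 0.151] | 264 [0.41  0.291 0.153] | 268 [0.41  0.291 0.154] | 272 [0.411 0.291 0.155] | 276 [0.412 0.291 0.156] | 280 [0.413 0.291 0.156] | 284 [0.416 0.29  0.154] | 288 [0.442 0.288 0.118] | 292 [0.445 0.288 0.117] | 296 [0.447 0.288 0.118] | 300 [0.449 0.287 0.118] | 304 [0.543 0.279 0.001] | 308 [0.548 0.278 0.001] | 312 [0.418 0.29  0.165] | 316 [0.415 0.291 0.17 ] | 320 [0.414 0.291 0.173] | 324 [0.415 0.291 0.174] | 328 [0.415 0.291 0.175] | 332 [0.414 0.291 0.177] | 336 [0.414 0.291 0.179] | 340 [0.415 0.291 0.18 ] | 344 [0.415 0.291 0.181] | 348 [0.415 0.291 0.182] | 352 [0.415 0.291 0.183] | 356 [0.414 0.291 0.186] | 360 [0.414 0.291 0.187] | 364 [0.415 0.291 0.187] | 368 [0.415 0.291 0.188] | 372 [0.415 0.291 0.19 ] | 376 [0.415 0.291 0.191] | 380 [0.415 0.291 0.192] | 
[[0.431 0.292 0.071]
 [0.431 0.291 0.071]
 [0.43  0.294 0.071]
 [0.43  0.287 0.072]
 [0.431 0.288 0.072]
 [0.429 0.286 0.072]
 [0.43  0.288 0.072]
 [0.431 0.292 0.072]]
```

Call:
send_rows(
  moves=[0, 0, 0, 0.1, 0, 0, 0, 0, 0.08, 0, 0, 0, 0, 0.05, 0, 0, 0, 0, 0, 0, 0, 0, 0, 0, 0],
)

```text
time_s: 6.38
tool_pos: [0.439, 0.2899, 0.0212]
orientation: [-0.001, 0.04, 0.999, -0.001]
wrist_force: [0.8, -0.2, 0.0]
width: 0.003
grip_force: 0.0
```

Call:
send_rows(
  moves=[1, 0, 0, 0, 0, 1, 0, 0, 0, 0, 1, 0, 0, 0, 0, 1, 0, 0, 0, 0, 1, 0, 0, 0, 0],
)

```text
time_s: 6.8
tool_pos: [0.4394, 0.2904, 0.0222]
orientation: [0.0, 0.04, 0.999, 0.0]
wrist_force: [0.2, -0.1, 0.3]
width: 0.319
grip_force: 0.0
```

```bash
cat >> h.py <<'E'
def wcloud(c):
    K=c["intrinsics"];z=c["z_map"];M=rot(c["orientation"])
    v,u=np.mgrid[:384,:512];a=u-K[0,2];b=v-K[1,2];r=np.hypot(a,b)+1e-9;t=r/K[0,0]
    d=np.stack([np.sin(t)*a/r,np.sin(t)*b/r,np.cos(t)],-1); P=(d/d[...,2:]*z[...,None])@M.T+c["position"]
    P[z==0]=np.nan; return P
E
python3 - <<'E'
from h import *
plan();s=arm.get_state();p=s["tool_pos"]
c=arm.camera("wrist");P=wcloud(c)
print("cam-tcp",np.array(c["position"])-p)
m=(P[...,2]>.012)&(abs(P[...,0]-p[0])<.03)&(abs(P[...,1]-p[1])<.08)&(P[...,2]<.11)
for Q in comps(P,m,10):print(np.round([Q.min(0),Q.max(0)],3).tolist(),len(Q))
m&=P[...,2]<.065;
for Q in comps(P,m,10):print(np.round([Q.min(0),Q.max(0)],3).tolist(),len(Q))
E
```

```text
t 6.8 pos [0.4394 0.2904 0.0222] yaw 175.4 q7 0.9 w 0.319 F [ 0.2 -0.1  0.3]
cam-tcp [-0.07560724  0.00502245  0.18473814]
[[0.425, 0.26, 0.048], [0.447, 0.276, 0.092]] 877
[[0.429, 0.303, 0.048], [0.449, 0.321, 0.092]] 892
[[0.429, 0.271, 0.084], [0.45, 0.275, 0.11]] 232
[[0.432, 0.303, 0.083], [0.452, 0.307, 0.11]] 237
[[0.425, 0.26, 0.048], [0.447, 0.276, 0.065]] 328
[[0.429, 0.303, 0.048], [0.449, 0.321, 0.065]] 331
```

All depth evidence agrees: the true fingertips sit 26 mm above the reported TCP z (body bottom at reading +92 mm, x and y correct). I redo the hook with that offset.

Call:
send_rows(
  moves=[0, 0, 0, -0.4, 0, 0, 0, 0, -0.4, 0, 0, -0.34, 0, 0, 0, 0, -0.34, 0, 0, 0, 0, -0.34, 0, 0, 0, 0, -0.34, 0, 0, 0, 0, -0.35, 0.01, 0, 0, 0, 0, 0, 0, 0, 0, 0, 0, 0, 0, 0, 0, 0, 0.25, 0, 0, 0, 0, 0.25, 0, 0, 0, 0, 0.2, 0, 0, 0, 0, 0.13, 0, 0, 0, 0, 0, 0, 0, 0, 0, 0, 0],
)

```text
time_s: 8.1
tool_pos: [0.609, 0.2779, 0.0189]
orientation: [-0.001, 0.04, 0.999, -0.0]
wrist_force: [1.1, -0.7, 1.0]
width: 0.001
grip_force: 0.0
```

```bash
python3 - <<'E'
from h import *
plan((.612,.276,.019,175.4),(.612-.1715,.276+.0138,.019,175.4))
E
```

```text
t 8.1 pos [0.609  0.2779 0.0189] yaw 175.4 q7 1.09 w 0.001 F [ 1.1 -0.7  1. ]
(0.612, 0.276, 0.019, 175.4) turn 0.0 shift [-0.031 -0.016 -0.001] rows 0.1
(0.4405, 0.2898, 0.019, 175.4) turn -0.0 shift [ 1.721  0.    -0.   ] rows 4.3
```

Call:
send_rows(
  moves=[0, 0.07, 0, 0, 0, 0, 0.1, 0, 0, 0, 0, 0.15, 0, 0, 0, 0, 0.15, 0, 0, 0, 0, 0.15, 0, 0, 0, 0, 0.15, 0, 0, 0, 0, 0.15, 0, 0, 0, 0, 0.15, 0, 0, 0, 0, 0.15, 0, 0, 0, 0, 0.15, 0, 0, 0, 0, 0.15, 0, 0, 0, 0, 0.15, 0, 0, 0, 0, 0.05, 0, 0, 0, 0, 0, 0, 0, 0, 0, 0, 0, 0, 0, 0, 0, 0, -0.4, 0, 0, 0, 0, -0.4, 0],
)

```text
time_s: 9.52
tool_pos: [0.4378, 0.29, 0.0984]
orientation: [-0.002, 0.041, 0.999, -0.002]
wrist_force: [1.0, 1.0, 0.4]
width: 0.0
grip_force: 0.0
```

```bash
python3 drw.py
```

```text
t 9.52 pos [0.4378 0.29   0.0984] yaw 175.3 q7 0.89 w 0.0 F [1.  1.  0.4]
front (array([462.3, 201.2]), array([69.8, 15.3]), np.float32(85.3), 216)
bar (array([432.9, 241.9]), array([ 51.5, 150.5]), np.float32(-89.3), 135)
floor (array([585.2, 270.5]), array([227.3, 228.8]), np.float32(-4.7), 6296) 0.02243907870387557
walls (array([584.9, 386. ]), array([  8.7, 130.1]), np.float32(-4.9), 232)
walls (array([575.3, 172. ]), array([  7.3, 150.1]), np.float32(-4.7), 229)
```

```bash
python3 - <<'E'
from h import *
plan((.4885,-.035,.05,172.1),(.4885,-.035,-.005,172.1),(.4885,-.035,.105,172.1),(.579,.2783,.105,175.4),(.579,.2783,.001,175.4))
E
```

```text
t 9.57 pos [0.4422 0.2929 0.1069] yaw 175.3 q7 0.89 w 0.007 F [3.1 1.6 5.3]
(0.4885, -0.035, 0.05, 172.1) turn 0.46 shift [-0.909 -3.184  0.569] rows 8.4
(0.4885, -0.035, -0.005, 172.1) turn -0.0 shift [0.   0.   0.55] rows 1.4
(0.4885, -0.035, 0.105, 172.1) turn -0.0 shift [ 0.   0.  -1.1] rows 2.8
(0.579, 0.2783, 0.105, 175.4) turn -0.48 shift [-0.651  3.195 -0.   ] rows 8.2
(0.579, 0.2783, 0.001, 175.4) turn -0.0 shift [0.   0.   1.04] rows 2.6
```

Call:
send_rows(
  moves=[1, 0, 0, 0, 0.46, 1, -0.091, -0.318, 0, 0, 1, -0.091, -0.318, 0, 0, 1, -0.091, -0.318, 0, 0, 1, -0.091, -0.318, 0, 0, 1, -0.091, -0.318, 0, 0, 1, -0.091, -0.318, 0, 0, 1, -0.091, -0.318, 0.1, 0, 1, -0.091, -0.318, 0.1, 0, 1, -0.091, -0.318, 0.1, 0, 1, -0.091, -0.318, 0.1, 0, 1, 0, 0, 0.1, 0, 1, 0, 0, 0.1, 0, 1, 0, 0, 0, 0, 1, 0, 0, 0, 0],
)

```text
time_s: 10.82
tool_pos: [0.4854, -0.0349, 0.0386]
orientation: [-0.001, 0.067, 0.998, 0.0]
wrist_force: [0.4, 0.0, -0.5]
width: 0.994
grip_force: 0.0
```

```bash
python3 - <<'E'
from h import *
plan((.4885,-.035,-.005,172.1))
E
```

```text
t 10.82 pos [ 0.4854 -0.0349  0.0386] yaw 172.3 q7 1.57 w 0.994 F [ 0.4  0.  -0.5]
(0.4885, -0.035, -0.005, 172.1) turn 0.03 shift [-0.031  0.004  0.436] rows 1.1
```

Call:
send_rows(
  moves=[1, -0.03, 0, 0.2, 0, 1, 0, 0, 0.15, 0, 1, 0, 0, 0.08, 0, 1, 0, 0, 0, 0, 1, 0, 0, 0, 0, 0, 0, 0, 0, 0, 0, 0, 0, 0, 0, 0, 0, 0, 0, 0, 0, 0, 0, 0, 0, 0, 0, 0, 0, 0, 0, 0, 0, 0, 0, 0, 0, 0, 0, 0, 0, 0, 0, 0, 0, 0, 0, 0, 0, 0],
)

```text
time_s: 11.98
tool_pos: [0.4888, -0.0362, -0.0038]
orientation: [0.0, 0.068, 0.998, 0.0]
wrist_force: [-0.6, 0.8, 5.2]
width: 0.649
grip_force: 30.0
```

```bash
cat > look.py <<'E'
from h import *
import sys
plan()
def boards(cam="top",zl=.010,zh=.1):
    c=arm.camera(cam);P=cloud(c);z,x,y=P[...,2],P[...,0],P[...,1]
    return c,P,z,x,y
E
python3 - <<'E'
from h import *
plan((.4885,-.035,.105,172.1),(.579,.2783,.105,175.4),(.579,.2783,.001,175.4))
c=arm.camera("wrist");P=wcloud(c);p=arm.get_state()["tool_pos"]
m=(P[...,2]>.012)&(abs(P[...,0]-p[0])<.03)&(abs(P[...,1]-p[1])<.08)&(P[...,2]<.085)
for Q in comps(P,m,50):print(np.round([Q.min(0),Q.max(0)],3).tolist(),len(Q))
E
```

```text
t 11.98 pos [ 0.4888 -0.0362 -0.0038] yaw 172.2 q7 1.6 w 0.649 F [-0.6  0.8  5.2]
(0.4885, -0.035, 0.105, 172.1) turn 0.02 shift [ 0.005  0.012 -1.088] rows 2.7
(0.579, 0.2783, 0.105, 175.4) turn -0.48 shift [-0.651  3.195 -0.   ] rows 8.2
(0.579, 0.2783, 0.001, 175.4) turn -0.0 shift [0.   0.   1.04] rows 2.6
[[0.459, -0.083, 0.023], [0.501, 0.011, 0.067]] 9160
[[0.475, -0.071, 0.06], [0.495, -0.067, 0.085]] 399
[[0.483, -0.01, 0.058], [0.504, -0.004, 0.085]] 363
[[0.51, -0.071, 0.031], [0.519, -0.013, 0.035]] 664
```

Call:
send_rows(
  moves=[0, 0, 0, -0.3, 0, 0, 0, 0, -0.4, 0, 0, 0, 0, -0.4, -0.48, 0, -0.065, 0.32, 0, 0, 0, -0.065, 0.32, 0, 0, 0, -0.065, 0.32, 0, 0, 0, -0.065, 0.32, 0, 0, 0, -0.065, 0.32, 0, 0, 0, -0.065, 0.32, 0, 0, 0, -0.065, 0.32, 0, 0, 0, -0.065, 0.32, 0, 0, 0, -0.065, 0.32, 0, 0, 0, -0.065, 0.32, 0, 0, 0, 0, 0, 0.2, 0, 0, 0, 0, 0.2, 0, 0, 0, 0, 0.1, 0, 0, 0, 0, 0, 0, 0, 0, 0, 0, 0],
)

```text
time_s: 13.53
tool_pos: [0.578, 0.2766, 0.0556]
orientation: [-0.001, 0.039, 0.999, -0.001]
wrist_force: [0.3, 0.4, -1.3]
width: 0.645
grip_force: 30.0
```

```bash
cat > look.py <<'E'
from h import *
def look(x0,x1,y0,y1,bands,cam="top",nmin=100,save=None):
    c=arm.camera(cam);P=cloud(c);z,x,y=P[...,2],P[...,0],P[...,1]
    if save: np.savez(save,**c)
    for lo,hi in bands:
        for Q in comps(P,(z>lo)&(z<hi)&(x>x0)&(x<x1)&(y>y0)&(y<y1),nmin):print((lo,hi),rect(Q),"z",round(np.median(Q[:,2])*1000,1))
E
python3 - <<'E'
from look import *
plan((.579,.2783,.001,175.4))
look(.35,.62,-.28,.06,[(.013,.022),(.026,.036)])
E
```

```text
t 13.53 pos [0.578  0.2766 0.0556] yaw 175.5 q7 1.09 w 0.645 F [ 0.3  0.4 -1.3]
(0.579, 0.2783, 0.001, 175.4) turn 0.01 shift [-0.009  0.017  0.546] rows 1.4
(0.013, 0.022) (array([473.8, -36.3]), array([149.2,  57.7]), np.float32(3.2), 1541) z 18.0
(0.013, 0.022) (array([ 503.2, -169.6]), array([ 52.9, 130.4]), np.float32(-25.9), 180) z 17.8
(0.026, 0.036) (array([ 468.7, -196.4]), array([ 59.9, 150.1]), np.float32(-2.7), 1629) z 32.0
```

Call:
send_rows(
  moves=[0, -0.01, 0.015, 0.2, 0, 0, 0, 0, 0.2, 0, 0, 0, 0, 0.1, 0, 0, 0, 0, 0.04, 0, 0, 0, 0, 0, 0, 0, 0, 0, 0, 0, 1, 0, 0, 0, 0, 1, 0, 0, 0, 0, 1, 0, 0, 0, 0, 1, 0, 0, -0.05, 0, 1, 0, 0, -0.3, 0, 1, 0, 0, -0.4, 0, 1, 0, 0, -0.4, 0, 1, 0, 0, 0, 0],
)

```text
time_s: 14.75
tool_pos: [0.584, 0.2809, 0.1258]
orientation: [0.005, 0.039, 0.999, 0.003]
wrist_force: [1.9, 0.7, 1.1]
width: 1.0
grip_force: 0.0
```

```bash
python3 - <<'E'
from look import *
plan((.4745,-.0363,.11,183.2),(.4745,-.0363,-.018,183.2))
look(.44,.68,.15,.41,[(.030,.042)])
E
```

```text
t 14.75 pos [0.584  0.2809 0.1258] yaw 175.5 q7 1.08 w 1.0 F [1.9 0.7 1.1]
(0.4745, -0.0363, 0.11, 183.2) turn -1.12 shift [ 1.27  -3.106  0.158] rows 8.4
(0.4745, -0.0363, -0.018, 183.2) turn -0.0 shift [0.   0.   1.28] rows 3.2
(0.03, 0.042) (array([570.9, 169.7]), array([ 11.1, 196.7]), np.float32(-7.6), 117) z 35.5
(0.03, 0.042) (array([577.6, 278.1]), array([ 62. , 148.3]), np.float32(-4.1), 1054) z 35.7
(0.03, 0.042) (array([552.9, 386.2]), array([  4.1, 111. ]), np.float32(-4.5), 125) z 35.8
```

Call:
send_rows(
  moves=[1, 0, 0, 0, -0.56, 1, 0, 0, 0, -0.56, 1, 0.122, -0.308, 0, 0, 1, 0.122, -0.308, 0, 0, 1, 0.122, -0.308, 0, 0, 1, 0.122, -0.308, 0, 0, 1, 0.122, -0.308, 0, 0, 1, 0.122, -0.308, 0, 0, 1, 0.122, -0.308, 0, 0, 1, 0.122, -0.308, 0.1, 0, 1, 0.122, -0.308, 0.2, 0, 1, 0.122, -0.308, 0.2, 0, 1, 0, 0, 0.25, 0, 1, 0, 0, 0.15, 0, 1, 0, 0, 0, 0, 1, 0, 0, 0, 0, 1, 0, 0, 0, 0],
)

```text
time_s: 16.22
tool_pos: [0.4754, -0.0351, 0.0275]
orientation: [0.0, -0.028, 1.0, 0.0]
wrist_force: [-0.5, 0.2, -0.6]
width: 0.999
grip_force: 0.0
```

```bash
python3 - <<'E'
from look import *
plan((.4745,-.0363,-.018,183.2))
look(.44,.68,.15,.41,[(.030,.042)],nmin=500)
E
```

```text
t 16.22 pos [ 0.4754 -0.0351  0.0275] yaw -176.7 q7 1.74 w 0.999 F [-0.5  0.2 -0.6]
(0.4745, -0.0363, -0.018, 183.2) turn 0.01 shift [ 0.009 -0.012  0.455] rows 1.1
(0.03, 0.042) (array([578.2, 277.4]), array([ 60.9, 150.2]), np.float32(-4.8), 1523) z 35.9
```

Call:
send_rows(
  moves=[1, 0.01, -0.012, 0.2, 0, 1, 0, 0, 0.15, 0, 1, 0, 0, 0.1, 0, 1, 0, 0, 0, 0, 1, 0, 0, 0, 0, 0, 0, 0, 0, 0, 0, 0, 0, 0, 0, 0, 0, 0, 0, 0, 0, 0, 0, 0, 0, 0, 0, 0, 0, 0, 0, 0, 0, 0, 0, 0, 0, 0, 0, 0, 0, 0, 0, 0, 0, 0, 0, 0, -0.2, 0],
)

```text
time_s: 17.43
tool_pos: [0.472, -0.0366, -0.0001]
orientation: [-0.002, -0.028, 1.0, -0.0]
wrist_force: [-1.0, -0.5, -0.8]
width: 0.647
grip_force: 30.0
```

```bash
python3 - <<'E'
from h import *
plan((.4745,-.0363,.105,183.2),(.579,.278,.105,175.4),(.579,.278,.016,175.4))
E
```

```text
t 17.43 pos [ 4.72e-01 -3.66e-02 -1.00e-04] yaw -176.8 q7 1.76 w 0.647 F [-1.  -0.5 -0.8]
(0.4745, -0.0363, 0.105, 183.2) turn 0.01 shift [-0.025  0.002 -1.051] rows 2.6
(0.579, 0.278, 0.105, 175.4) turn 1.13 shift [-0.79   3.217 -0.   ] rows 8.3
(0.579, 0.278, 0.016, 175.4) turn -0.0 shift [0.   0.   0.89] rows 2.2
```

Call:
send_rows(
  moves=[0, 0, 0, -0.35, 0, 0, 0, 0, -0.4, 0.56, 0, 0, 0, -0.3, 0.57, 0, -0.08, 0.322, 0, 0, 0, -0.08, 0.322, 0, 0, 0, -0.08, 0.322, 0, 0, 0, -0.08, 0.322, 0, 0, 0, -0.08, 0.322, 0, 0, 0, -0.08, 0.322, 0, 0, 0, -0.08, 0.322, 0, 0, 0, -0.08, 0.322, 0, 0, 0, -0.08, 0.322, 0, 0, 0, -0.08, 0.322, 0, 0, 0, 0, 0, 0.2, 0, 0, 0, 0, 0.2, 0, 0, 0, 0, 0.1, 0, 0, 0, 0, 0, 0, 0, 0, 0, 0, 0],
)

```text
time_s: 18.93
tool_pos: [0.5789, 0.2771, 0.0566]
orientation: [-0.001, 0.04, 0.999, -0.001]
wrist_force: [0.2, -0.1, -0.7]
width: 0.652
grip_force: 30.0
```

```bash
python3 - <<'E'
from look import *
plan((.579,.278,.0155,175.4))
look(.35,.62,-.28,.06,[(.026,.036)])
E
```

```text
t 18.93 pos [0.5789 0.2771 0.0566] yaw 175.4 q7 1.09 w 0.652 F [ 0.2 -0.1 -0.7]
(0.579, 0.278, 0.0155, 175.4) turn 0.0 shift [-0.001  0.009  0.411] rows 1.0
(0.026, 0.036) (array([ 468.8, -196.3]), array([ 60.4, 150. ]), np.float32(-2.6), 1625) z 32.0
```

Call:
send_rows(
  moves=[0, 0, 0.009, 0.2, 0, 0, 0, 0, 0.15, 0, 0, 0, 0, 0.06, 0, 0, 0, 0, 0, 0, 0, 0, 0, 0, 0, 1, 0, 0, 0, 0, 1, 0, 0, 0, 0, 1, 0, 0, 0, 0, 1, 0, 0, -0.05, 0, 1, 0, 0, -0.3, 0, 1, 0, 0, -0.4, 0, 1, 0, 0, -0.25, -0.29],
)

```text
time_s: 19.98
tool_pos: [0.5803, 0.2792, 0.1196]
orientation: [0.001, 0.023, 1.0, 0.001]
wrist_force: [0.4, -0.5, -0.2]
width: 0.998
grip_force: 0.0
```

Call:
send_rows(
  moves=[1, 0.068, -0.368, 0, 0, 1, 0.068, -0.368, 0, 0, 1, 0.068, -0.368, 0, 0, 1, 0.068, -0.368, 0, 0, 1, 0.068, -0.368, 0, 0, 1, 0.068, -0.368, 0, 0, 1, 0.068, -0.368, 0, 0, 1, 0.068, -0.368, 0, 0, 1, 0.068, -0.368, 0, 0, 1, 0.068, -0.368, 0, 0, 1, 0.068, -0.368, 0.2, 0, 1, 0.068, -0.368, 0.2, 0, 1, 0.068, -0.368, 0.2, 0, 1, 0, 0, 0.1, 0, 1, 0, 0, 0, 0, 1, 0, 0, 0, 0, 1, 0, 0, 0, 0],
)

```text
time_s: 21.4
tool_pos: [0.4712, -0.1919, 0.0478]
orientation: [0.001, 0.021, 1.0, 0.0]
wrist_force: [0.5, -0.8, 0.3]
width: 1.0
grip_force: 0.0
```

```bash
python3 - <<'E'
from look import *
plan((.469,-.1964,-.005,177.4))
look(.44,.68,.15,.41,[(.044,.056)],nmin=500)
E
```

```text
t 21.4 pos [ 0.4712 -0.1919  0.0478] yaw 177.6 q7 1.99 w 1.0 F [ 0.5 -0.8  0.3]
(0.469, -0.1964, -0.005, 177.4) turn 0.02 shift [ 0.02  -0.046  0.528] rows 1.3
(0.044, 0.056) (array([579.7, 277.3]), array([ 61.5, 150.1]), np.float32(-4.5), 1568) z 49.7
```

Call:
send_rows(
  moves=[1, 0.02, -0.045, 0.2, 0, 1, 0, 0, 0.2, 0, 1, 0, 0, 0.13, 0, 1, 0, 0, 0, 0, 1, 0, 0, 0, 0, 0, 0, 0, 0, 0, 0, 0, 0, 0, 0, 0, 0, 0, 0, 0, 0, 0, 0, 0, 0, 0, 0, 0, 0, 0, 0, 0, 0, 0, 0, 0, 0, 0, 0, 0, 0, 0, 0, -0.1, 0, 0, 0, 0, -0.2, 0],
)

```text
time_s: 22.62
tool_pos: [0.4663, -0.197, 0.023]
orientation: [-0.002, 0.022, 1.0, 0.0]
wrist_force: [0.1, -0.7, -0.2]
width: 0.648
grip_force: 30.0
```

```bash
python3 - <<'E'
from look import *
plan((.469,-.196,.105,177.4),(.579,.278,.105,175.4),(.579,.278,.029,175.4))
E
```

```text
t 22.62 pos [ 0.4663 -0.197   0.023 ] yaw 177.4 q7 2.02 w 0.648 F [ 0.1 -0.7 -0.2]
(0.469, -0.196, 0.105, 177.4) turn 0.01 shift [-0.027  0.012 -0.82 ] rows 2.1
(0.579, 0.278, 0.105, 175.4) turn 0.29 shift [-0.716  4.813 -0.   ] rows 12.2
(0.579, 0.278, 0.029, 175.4) turn -0.0 shift [0.   0.   0.76] rows 1.9
```

Call:
send_rows(
  moves=[0, 0, 0, -0.4, 0.29, 0, 0, 0, -0.4, 0, 0, -0.055, 0.37, 0, 0, 0, -0.055, 0.37, 0, 0, 0, -0.055, 0.37, 0, 0, 0, -0.055, 0.37, 0, 0, 0, -0.055, 0.37, 0, 0, 0, -0.055, 0.37, 0, 0, 0, -0.055, 0.37, 0, 0, 0, -0.055, 0.37, 0, 0, 0, -0.055, 0.37, 0, 0, 0, -0.055, 0.37, 0, 0, 0, -0.055, 0.37, 0, 0, 0, -0.055, 0.37, 0, 0, 0, -0.055, 0.37, 0, 0, 0, 0, 0, 0.2, 0, 0, 0, 0, 0.1, 0, 0, 0, 0, 0, 0, 0, 0, 0, 0, 0],
)

```text
time_s: 24.2
tool_pos: [0.577, 0.2744, 0.0738]
orientation: [-0.001, 0.04, 0.999, -0.001]
wrist_force: [0.6, 0.7, -0.2]
width: 0.652
grip_force: 30.0
```

```bash
python3 - <<'E'
from look import *
plan((.579,.278,.029,175.4))
look(.35,.62,-.28,.06,[(.012,.022)])
E
```

```text
t 24.2 pos [0.577  0.2744 0.0738] yaw 175.4 q7 1.1 w 0.652 F [ 0.6  0.7 -0.2]
(0.579, 0.278, 0.029, 175.4) turn -0.01 shift [-0.018  0.037  0.448] rows 1.1
(0.012, 0.022) (array([ 479.3, -192.1]), array([150.4,  58.9]), np.float32(0.6), 1561) z 18.0
```

Call:
send_rows(
  moves=[0, -0.02, 0.035, 0.2, 0, 0, 0, 0, 0.15, 0, 0, 0, 0, 0.1, 0, 0, 0, 0, 0, 0, 0, 0, 0, 0, 0, 1, 0, 0, 0, 0, 1, 0, 0, 0, 0, 1, 0, 0, 0, 0, 1, 0, 0, -0.05, 0, 1, 0, 0, -0.3, 0, 1, 0, 0, -0.4, -0.38, 1, 0, 0, -0.15, -0.38],
)

```text
time_s: 25.25
tool_pos: [0.5818, 0.2804, 0.1244]
orientation: [0.003, -0.007, 1.0, 0.001]
wrist_force: [2.0, 0.3, 0.7]
width: 0.999
grip_force: 0.0
```

Call:
send_rows(
  moves=[1, 0.08, -0.361, 0, 0, 1, 0.08, -0.361, 0, 0, 1, 0.08, -0.361, 0, 0, 1, 0.08, -0.361, 0, 0, 1, 0.08, -0.361, 0, 0, 1, 0.08, -0.361, 0, 0, 1, 0.08, -0.361, 0, 0, 1, 0.08, -0.361, 0, 0, 1, 0.08, -0.361, 0, 0, 1, 0.08, -0.361, 0, 0, 1, 0.08, -0.361, 0.2, 0, 1, 0.08, -0.361, 0.2, 0, 1, 0.08, -0.361, 0.2, 0, 1, 0, 0, 0.2, 0, 1, 0, 0, 0.1, 0, 1, 0, 0, 0, 0, 1, 0, 0, 0, 0],
)

```text
time_s: 26.67
tool_pos: [0.4819, -0.1887, 0.0298]
orientation: [-0.0, -0.007, 1.0, 0.0]
wrist_force: [-0.5, -0.3, 0.2]
width: 1.005
grip_force: 0.0
```

```bash
python3 - <<'E'
from look import *
plan((.4795,-.1921,-.018,180.6))
look(.44,.68,.15,.41,[(.058,.070)],nmin=500)
E
```

```text
t 26.67 pos [ 0.4819 -0.1887  0.0298] yaw -179.2 q7 2.05 w 1.005 F [-0.5 -0.3  0.2]
(0.4795, -0.1921, -0.018, 180.6) turn 0.03 shift [ 0.024 -0.034  0.478] rows 1.2
(0.058, 0.07) (array([581.3, 277.2]), array([ 60.5, 151. ]), np.float32(-4.6), 1611) z 63.8
```

Call:
send_rows(
  moves=[1, 0.024, -0.034, 0.2, 0, 1, 0, 0, 0.15, 0, 1, 0, 0, 0.12, 0, 1, 0, 0, 0, 0, 1, 0, 0, 0, 0, 0, 0, 0, 0, 0, 0, 0, 0, 0, 0, 0, 0, 0, 0, 0, 0, 0, 0, 0, 0, 0, 0, 0, 0, 0, 0, 0, 0, 0, 0, 0, 0, 0, 0, 0, 0, 0, 0, -0.1, 0, 0, 0, 0, -0.3, 0, 0, 0, 0, -0.4, 0, 0, 0, 0, -0.4, 0.38, 0, 0, 0, 0, 0.38, 0, 0, 0, 0, 0],
)

```text
time_s: 28.22
tool_pos: [0.4806, -0.1939, 0.1052]
orientation: [0.002, 0.041, 0.999, -0.0]
wrist_force: [0.9, -0.2, -1.9]
width: 0.649
grip_force: 30.0
```

```bash
python3 - <<'E'
from look import *
plan((.578,.278,.103,175.4),(.578,.278,.0435,175.4))
E
```

```text
t 28.22 pos [ 0.4806 -0.1939  0.1052] yaw 175.3 q7 1.93 w 0.649 F [ 0.9 -0.2 -1.9]
(0.578, 0.278, 0.103, 175.4) turn -0.01 shift [-0.592  4.782  0.022] rows 12.0
(0.578, 0.278, 0.0435, 175.4) turn -0.0 shift [0.    0.    0.595] rows 1.5
```

Call:
send_rows(
  moves=[0, -0.045, 0.367, 0, 0, 0, -0.045, 0.367, 0, 0, 0, -0.045, 0.367, 0, 0, 0, -0.045, 0.367, 0, 0, 0, -0.045, 0.367, 0, 0, 0, -0.045, 0.367, 0, 0, 0, -0.045, 0.367, 0, 0, 0, -0.045, 0.367, 0, 0, 0, -0.045, 0.367, 0, 0, 0, -0.045, 0.367, 0, 0, 0, -0.045, 0.367, 0, 0, 0, -0.045, 0.367, 0, 0, 0, -0.045, 0.367, 0, 0, 0, 0, 0, 0.15, 0, 0, 0, 0, 0.1, 0, 0, 0, 0, 0, 0, 0, 0, 0, 0, 0, 0, 0, 0, 0, 0],
)

```text
time_s: 29.72
tool_pos: [0.5753, 0.2758, 0.0776]
orientation: [-0.0, 0.041, 0.999, -0.001]
wrist_force: [0.7, 0.3, -1.2]
width: 0.65
grip_force: 30.0
```

```bash
python3 - <<'E'
from look import *
plan((.578,.278,.0435,175.4))
E
```

```text
t 29.72 pos [0.5753 0.2758 0.0776] yaw 175.4 q7 1.1 w 0.65 F [ 0.7  0.3 -1.2]
(0.578, 0.278, 0.0435, 175.4) turn -0.01 shift [-0.025  0.025  0.341] rows 0.9
```

Call:
send_rows(
  moves=[0, -0.025, 0.025, 0.15, 0, 0, 0, 0, 0.13, 0, 0, 0, 0, 0.06, 0, 0, 0, 0, 0, 0, 0, 0, 0, 0, 0, 1, 0, 0, 0, 0, 1, 0, 0, 0, 0, 1, 0, 0, 0, 0, 1, 0, 0, -0.05, 0, 1, 0, 0, -0.2, 0, 1, 0, 0, -0.3, 0, 1, 0, 0, -0.3, 0, 1, 0.2, 0, 0, 0, 1, 0.3, 0, 0, 0, 1, 0.38, 0, 0, 0, 1, 0.38, 0, 0, 0, 1, 0.38, 0, 0, 0, 1, 0, 0, 0, 0, 1, 0, 0, 0, 0],
)

```text
time_s: 31.3
tool_pos: [0.4125, 0.2936, 0.1292]
orientation: [-0.0, 0.038, 0.999, 0.0]
wrist_force: [0.4, -0.0, 0.1]
width: 1.003
grip_force: 0.0
```

```bash
python3 - <<'E'
from look import *
plan()
look(.44,.68,.15,.41,[(.058,.068),(.072,.084)],nmin=30)
c=arm.camera("scene");np.savez("s2.npz",**c);t=arm.camera("top");np.savez("t2.npz",**t)
P=cloud(t);z,x,y=P[...,2],P[...,0],P[...,1]
b=(z>.055)&(z<.072)&(x>.37)&(x<.45)&(y>.2)&(y<.38);print("bar",rect(P[b]),np.median(P[b],0))
cv2.imwrite("pics/s2.png",np.hstack([cv2.resize(c["color"][120:340,290:480],(380,440)),cv2.resize(t["color"][50:270,20:220],(400,440))]))
E
```

```text
t 31.3 pos [0.4125 0.2936 0.1292] yaw 175.6 q7 0.87 w 1.003 F [ 0.4 -0.   0.1]
(0.058, 0.068) (array([587.6, 383.3]), array([  4.1, 185.4]), np.float32(-4.8), 171) z 63.0
(0.058, 0.068) (array([578.2, 248.6]), array([  3.2, 147. ]), np.float32(-5.0), 98) z 61.6
(0.058, 0.068) (array([606.1, 166.9]), array([ 1.5, 63.3]), np.float32(-4.4), 34) z 63.9
(0.058, 0.068) (array([506. , 175.2]), array([ 1.1, 55.7]), np.float32(-4.6), 33) z 63.5
(0.072, 0.084) (array([578. , 279.4]), array([222.4, 200.2]), np.float32(85.7), 812) z 77.6
(0.072, 0.084) (array([577.2, 277.5]), array([ 61.9, 150.3]), np.float32(-4.3), 1678) z 77.8
bar (array([428.9, 246.4]), array([41. , 33.8]), np.float32(4.7), 128) [0.41767369 0.24044214 0.06580076]
```

View pics/s2.png

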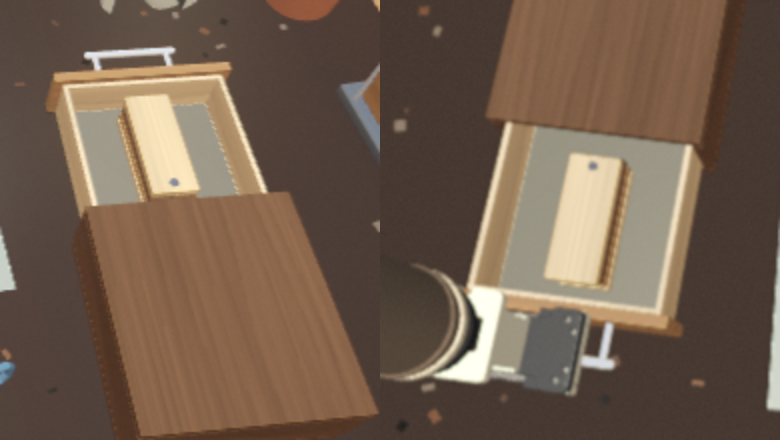

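The pile is square: the pale top board lies centred in the drawer with no visible overhang. Now I close the fingers, go in front of the bar and push the drawer shut gently.

Call:
send_rows(
  moves=[0, 0.08, 0, 0, 0, 0, 0.09, 0, 0, 0, 0, 0, 0, 0, 0, 0, 0, 0, 0, 0, 0, 0, 0, 0, 0, 0, 0, 0, 0, 0, 0, 0, 0, 0.1, 0, 0, 0, 0, 0.2, 0, 0, 0, 0, 0.2, 0, 0, 0, 0, 0.2, 0, 0, 0, 0, 0.2, 0, 0, 0, 0, 0.15, 0, 0, 0, 0, 0.05, 0, 0, 0, 0, 0, 0, 0, 0, 0, 0, 0],
)

```text
time_s: 32.7
tool_pos: [0.3976, 0.2941, 0.0185]
orientation: [-0.0, 0.04, 0.999, -0.0]
wrist_force: [0.3, 0.2, 0.2]
width: 0.012
grip_force: 0.0
```

```bash
python3 - <<'E'
from look import *
plan((.598,.277,.019,175.4))
E
```

```text
t 32.7 pos [0.3976 0.2941 0.0185] yaw 175.4 q7 0.9 w 0.012 F [0.3 0.2 0.2]
(0.598, 0.277, 0.019, 175.4) turn 0.01 shift [-2.011 -0.01  -0.005] rows 5.0
```

Call:
send_rows(
  moves=[0, -0.04, 0, 0, 0, 0, -0.05, 0, 0, 0, 0, -0.06, 0, 0, 0, 0, -0.08, 0, 0, 0, 0, -0.1, 0, 0, 0, 0, -0.12, 0, 0, 0, 0, -0.13, 0, 0, 0, 0, -0.13, 0, 0, 0, 0, -0.13, 0, 0, 0, 0, -0.13, 0, 0, 0, 0, -0.13, 0, 0, 0, 0, -0.13, 0, 0, 0, 0, -0.13, 0, 0, 0, 0, -0.13, 0, 0, 0, 0, -0.13, 0, 0, 0, 0, -0.1, 0, 0, 0, 0, -0.08, 0, 0, 0, 0, -0.06, 0, 0, 0, 0, 0, 0, 0, 0, 0, 0, 0, 0, 0],
)

```text
time_s: 34.37
tool_pos: [0.583, 0.2793, 0.0184]
orientation: [0.0, 0.04, 0.999, -0.0]
wrist_force: [-0.2, -0.4, -0.2]
width: 0.005
grip_force: 0.0
```

```bash
cat > dchk.py <<'E'
from look import *
plan((.598,.277,.019,175.4))
for n in("top","scene"):
    c=arm.camera(n);P=cloud(c);z,x,y=P[...,2],P[...,0],P[...,1]
    t=(z>.0965)&(z<.104)&(x>.6)&(x<1.)&(y>.1)&(y<.45);print("boxtop",rect(P[t]))
    f=(z>.085)&(z<.092)&(x>.55)&(x<.7)&(y>.1)&(y<.21);Q=P[f];print("front",rect(Q))
E
python3 dchk.py
```

```text
t 34.37 pos [0.583  0.2793 0.0184] yaw 175.4 q7 1.1 w 0.005 F [-0.2 -0.4 -0.2]
(0.598, 0.277, 0.019, 175.4) turn 0.01 shift [-0.151 -0.011 -0.006] rows 0.4
boxtop (array([806.1, 260.3]), array([251.1, 266.7]), np.float32(-4.7), 10434)
front (array([669.5, 176.7]), array([62.5, 61.2]), np.float32(86.2), 180)
boxtop (array([806.6, 260.8]), array([252.2, 266.5]), np.float32(-4.8), 12746)
front (array([657.4, 168.9]), array([44.3, 83.6]), np.float32(-59.2), 147)
```

Now I inch forward until the force shows the stop.

Call:
send_rows(
  moves=[0, -0.04, 0, 0, 0, 0, -0.04, 0, 0, 0, 0, -0.04, 0, 0, 0, 0, -0.03, 0, 0, 0, 0, 0, 0, 0, 0, 0, 0, 0, 0, 0],
)

```text
time_s: 34.97
tool_pos: [0.5982, 0.2781, 0.0185]
orientation: [0.0, 0.04, 0.999, -0.0]
wrist_force: [0.2, 0.4, -0.7]
width: 0.007
grip_force: 0.0
```

Call:
send_rows(
  moves=[0, -0.03, 0, 0, 0, 0, 0, 0, 0, 0, 0, 0, 0, 0, 0],
)

```text
time_s: 35.22
tool_pos: [0.5987, 0.2781, 0.0183]
orientation: [-0.002, 0.039, 0.999, -0.0]
wrist_force: [-6.8, -0.5, 4.5]
width: 0.007
grip_force: 3.4
```

Call:
send_rows(
  moves=[0, -0.03, 0, 0, 0, 0, 0, 0, 0, 0, 0, 0.2, 0, 0, 0, 0, 0.3, 0, 0, 0, 0, 0.3, 0, 0, 0, 0.6, 0, 0, -0.3, 0, 0.6, 0, 0, -0.4, 0, 0.7, 0, 0, -0.4, 0, 0.8, 0, 0, 0, 0, 0.8, 0, 0, 0, 0],
)

```text
time_s: 36.05
tool_pos: [0.5259, 0.285, 0.1315]
orientation: [0.002, 0.04, 0.999, 0.002]
wrist_force: [-0.2, 0.4, -1.2]
width: 0.316
grip_force: 0.0
```

```bash
cat > shk.py <<'E'
from look import *
plan()
for n in("top","scene"):
    c=arm.camera(n);P=cloud(c);z,x,y=P[...,2],P[...,0],P[...,1]
    np.savez(n+"3.npz",**c)
    for Q in comps(P,(z>.088)&(z<.102)&(x>.36)&(x<.75)&(y>-.42)&(y<.12),90):print(n,"cap",rect(Q))
    for Q in comps(P,(z>.02)&(z<.07)&(x>.56)&(x<.72)&(y>-.19)&(y<.1),40):print(n,"side",rect(Q))
E
python3 shk.py; python3 - <<'E'
from look import *
c=dict(np.load("top3.npz"));P=cloud(c);z,x,y=P[...,2],P[...,0],P[...,1]
t=(z>.085)&(z<.092)&(x>.55)&(x<.7)&(y>.1)&(y<.45);Q=P[t];print("panel",rect(Q))
t=(z>.06)&(z<.07)&(x>.55)&(x<.625)&(y>.2)&(y<.36);Q=P[t];print("bar",rect(Q))
t=(z>.1)&(y<-.44)&(x>.25)&(x<.8)
for Q in comps(P,t,50):print("white",rect(Q),Q.max(0))
E
```

```text
t 36.05 pos [0.5259 0.285  0.1315] yaw 175.4 q7 1.02 w 0.316 F [-0.2  0.4 -1.2]
top cap (array([645.2, -63.6]), array([46. , 46.2]), np.float32(-14.4), 398)
top cap (array([644.1,  15.2]), array([40.1, 41.2]), np.float32(-86.7), 272)
top cap (array([ 641.5, -138.7]), array([42.9, 40.3]), np.float32(87.1), 275)
top cap (array([ 616.4, -356.9]), array([47.2, 45.7]), np.float32(8.2), 425)
top side (array([ 627.5, -129.3]), array([64.8, 31.2]), np.float32(54.2), 157)
top side (array([623.5,  10.9]), array([16.2, 52.8]), np.float32(-68.3), 135)
top side (array([622.7, -61.7]), array([17.3, 51.2]), np.float32(-85.0), 133)
scene cap (array([647.5,  15.4]), array([41.1, 40.6]), np.float32(29.1), 242)
scene cap (array([646.8, -64.2]), array([46.1, 48. ]), np.float32(-16.2), 354)
scene cap (array([ 644.6, -139. ]), array([40.1, 39.8]), np.float32(30.3), 250)
scene cap (array([ 618.5, -357.1]), array([45.5, 46. ]), np.float32(-82.3), 388)
scene side (array([660.5,   5.4]), array([65.7, 32. ]), np.float32(51.3), 233)
scene side (array([666.8, -69.1]), array([51.8, 13.2]), np.float32(77.6), 188)
scene side (array([ 666.6, -140.5]), array([52.3, 16.3]), np.float32(75.7), 186)
panel (array([667.7, 267.9]), array([ 48.8, 250.6]), np.float32(-86.5), 657)
bar (array([618.9, 274.7]), array([128.1,  20.6]), np.float32(85.2), 196)
white (array([ 616. , -561.3]), array([295.1,  23.7]), np.float32(2.0), 2497) [ 0.76386253 -0.55321821  0.17430895]
```

Call:
send_rows(
  moves=[1, 0, 0, 0, 0.95, 1, 0, 0, 0, 0.95, 1, 0, 0, 0, 0.95, 1, 0, 0, 0, 0.95, 1, 0, 0, 0, 0.95, 1, 0, 0, 0, 0.95, 1, 0, 0, 0, 0.95, 1, 0, 0, 0, 0.95, 1, 0, 0, 0, 0.95, 1, 0, 0, 0, 0.95, 1, 0, 0, 0, 0.95, 1, 0, 0, 0, 0.95, 1, 0, 0, 0, 1, 1, 0, 0, 0, 0],
)

```text
time_s: 37.32
tool_pos: [0.5231, 0.2837, 0.1267]
orientation: [0.0, 0.708, 0.706, -0.002]
wrist_force: [0.1, -0.3, -0.3]
width: 0.997
grip_force: 0.0
```

```bash
python3 - <<'E'
from look import *
plan((.643,-.1388,.1,90),(.643,-.1388,.024,90))
E
```

```text
t 37.32 pos [0.5231 0.2837 0.1267] yaw 89.9 q7 -0.26 w 0.997 F [ 0.1 -0.3 -0.3]
(0.643, -0.1388, 0.1, 90) turn -0.02 shift [-4.225  1.199  0.267] rows 11.0
(0.643, -0.1388, 0.024, 90) turn -0.0 shift [0.   0.   0.76] rows 1.9
```

Call:
send_rows(
  moves=[1, -0.35, 0.1, 0, 0, 1, -0.35, 0.1, 0, 0, 1, -0.35, 0.1, 0, 0, 1, -0.35, 0.1, 0, 0, 1, -0.35, 0.1, 0, 0, 1, -0.35, 0.1, 0, 0, 1, -0.35, 0.1, 0, 0, 1, -0.35, 0.1, 0, 0, 1, -0.35, 0.1, 0, 0, 1, -0.35, 0.1, 0, 0, 1, -0.35, 0.1, 0, 0, 1, -0.35, 0.1, 0, 0, 1, 0, 0, 0, 0, 1, 0, 0, 0.1, 0, 1, 0, 0, 0.1, 0, 1, 0, 0, 0, 0, 1, 0, 0, 0, 0],
)

```text
time_s: 38.73
tool_pos: [0.6445, -0.133, 0.1068]
orientation: [-0.002, 0.705, 0.71, -0.001]
wrist_force: [-0.1, -0.0, 0.2]
width: 1.001
grip_force: 0.0
```

```bash
python3 - <<'E'
from look import *
plan((.643,-.1388,.1,90),(.643,-.1388,.024,90))
look(.36,.75,-.2,.12,[(.088,.102)],cam="scene",nmin=60)
look(.36,.75,-.3,.12,[(.088,.102)],cam="top",nmin=60)
c=arm.camera("wrist");P=wcloud(c);z,x,y=P[...,2],P[...,0],P[...,1]
for Q in comps(P,(z>.088)&(z<.1)&(x>.6)&(x<.69)&(y>-.17)&(y<-.1),100):print("w cap",rect(Q))
E
```

```text
t 38.73 pos [ 0.6445 -0.133   0.1068] yaw 90.4 q7 0.47 w 1.001 F [-0.1 -0.   0.2]
(0.643, -0.1388, 0.1, 90) turn 0.06 shift [-0.058 -0.015  0.068] rows 0.2
(0.643, -0.1388, 0.024, 90) turn -0.0 shift [0.   0.   0.76] rows 1.9
(0.088, 0.102) (array([647.3,  15.7]), array([40.2, 41.8]), np.float32(-60.4), 240) z 96.2
(0.088, 0.102) (array([647.4, -63.9]), array([45.6, 46.5]), np.float32(-13.7), 343) z 96.2
w cap (array([ 643.2, -138.1]), array([42.3, 40.9]), np.float32(39.2), 2561)
```

Call:
send_rows(
  moves=[1, -0.054, -0.013, 0.1, 0, 1, 0, 0, 0.2, 0, 1, 0, 0, 0.2, 0, 1, 0, 0, 0.2, 0, 1, 0, 0, 0.12, 0, 1, 0, 0, 0, 0, 1, 0, 0, 0, 0, 0, 0, 0, 0, 0, 0, 0, 0, 0, 0, 0, 0, 0, 0, 0, 0, 0, 0, 0, 0, 0, 0, 0, 0, 0, 0, 0, 0, 0, 0, 0, 0, 0, 0, 0, 0, 0, 0, 0, 0, 0, 0, 0, 0, 0, 0, 0, 0, 0, 0, 0, 0, 0, 0, 0],
)

```text
time_s: 40.38
tool_pos: [0.6443, -0.1408, 0.0267]
orientation: [-0.0, 0.706, 0.708, 0.0]
wrist_force: [-1.5, 0.1, 2.9]
width: 0.553
grip_force: 29.2
```

```bash
python3 - <<'E'
from look import *
plan((.643,-.1388,.15,90),(.4036,-.3643,.15,181.9),(.4036,-.3643,.0275,181.9))
E
```

```text
t 40.38 pos [ 0.6443 -0.1408  0.0267] yaw 90.2 q7 0.53 w 0.553 F [-1.5  0.1  2.9]
(0.643, -0.1388, 0.15, 90) turn 0.03 shift [ 0.02  -0.013 -1.233] rows 3.1
(0.4036, -0.3643, 0.15, 181.9) turn -13.37 shift [ 2.467 -2.174 -0.   ] rows 8.2
(0.4036, -0.3643, 0.0275, 181.9) turn -0.0 shift [0.    0.    1.225] rows 3.1
```

Call:
send_rows(
  moves=[0, 0, 0, -0.2, 0, 0, 0, 0, -0.35, 0, 0, 0, 0, -0.4, 0, 0, 0, 0, -0.3, -0.955, 0, 0, 0, 0, -0.955, 0, 0, 0, 0, -0.955, 0, 0, 0, 0, -0.955, 0, 0, 0, 0, -0.955, 0, 0, 0, 0, -0.955, 0, 0, 0, 0, -0.955, 0, 0, 0, 0, -0.955, 0, 0, 0, 0, -0.955, 0, 0, 0, 0, -0.955, 0, 0, 0, 0, -0.955, 0, 0, 0, 0, -0.955, 0, 0, 0, 0, -0.955, 0, 0, 0, 0, -0.955, 0, 0, 0, 0, 0],
)

```text
time_s: 41.88
tool_pos: [0.6438, -0.1411, 0.151]
orientation: [-0.0, -0.021, 1.0, 0.0]
wrist_force: [0.5, -0.2, -1.7]
width: 0.553
grip_force: 29.2
```

```bash
python3 - <<'E'
from look import *
plan((.4036,-.3643,.15,181.9),(.4036,-.3643,.030,181.9))
E
```

```text
t 41.88 pos [ 0.6438 -0.1411  0.151 ] yaw -177.6 q7 1.85 w 0.553 F [ 0.5 -0.2 -1.7]
(0.4036, -0.3643, 0.15, 181.9) turn 0.07 shift [ 2.475 -2.151  0.01 ] rows 8.2
(0.4036, -0.3643, 0.03, 181.9) turn -0.0 shift [0.  0.  1.2] rows 3.0
```

Call:
send_rows(
  moves=[0, 0.247, -0.215, 0, 0.07, 0, 0.247, -0.215, 0, 0, 0, 0.247, -0.215, 0, 0, 0, 0.247, -0.215, 0, 0, 0, 0.247, -0.215, 0, 0, 0, 0.247, -0.215, 0, 0, 0, 0.247, -0.215, 0, 0, 0, 0.247, -0.215, 0, 0, 0, 0.247, -0.215, 0, 0, 0, 0.247, -0.215, 0, 0, 0, 0, 0, 0.1, 0, 0, 0, 0, 0.2, 0, 0, 0, 0, 0, 0, 0, 0, 0, 0, 0, 0, 0, 0, 0, 0],
)

```text
time_s: 43.13
tool_pos: [0.4042, -0.3627, 0.1219]
orientation: [0.0, -0.014, 1.0, 0.0]
wrist_force: [0.0, -0.7, -1.8]
width: 0.555
grip_force: 29.2
```

```bash
python3 - <<'E'
from look import *
plan((.4036,-.3643,.030,181.9))
for cam in("top","scene"):
    look(.33,.7,-.45,-.28,[(.040,.049),(.060,.072),(.088,.102)],cam=cam,nmin=40,save=cam+"4.npz")
c=arm.camera("wrist");P=wcloud(c);z,x,y=P[...,2],P[...,0],P[...,1]
for b in((.035,.049),(.05,.07)):
  for Q in comps(P,(z>b[0])&(z<b[1])&(x>.3)&(x<.7)&(y>-.45)&(y<-.29),150):print("w",b,rect(Q),np.round([Q.min(0),Q.max(0)],3).tolist())
E
```

```text
t 43.13 pos [ 0.4042 -0.3627  0.1219] yaw -178.4 q7 2.36 w 0.555 F [ 0.  -0.7 -1.8]
(0.4036, -0.3643, 0.03, 181.9) turn -0.04 shift [ 0.006 -0.015  0.919] rows 2.3
(0.04, 0.049) (array([ 509.6, -330.9]), array([283.7,  21.9]), np.float32(1.9), 386) z 44.9
(0.04, 0.049) (array([ 533.8, -390.1]), array([137.3,  21.5]), np.float32(1.7), 214) z 44.8
(0.06, 0.072) (array([ 650.7, -355.3]), array([ 6.4, 78.2]), np.float32(-87.5), 90) z 66.4
(0.06, 0.072) (array([ 608.5, -335.8]), array([50.7, 17.8]), np.float32(29.5), 47) z 65.9
(0.06, 0.072) (array([ 367.1, -364.6]), array([ 4.3, 79.6]), np.float32(-87.1), 100) z 66.7
(0.088, 0.102) (array([ 615.9, -357.1]), array([45.4, 47.1]), np.float32(-83.8), 433) z 97.8
(0.04, 0.049) (array([ 511.2, -354.2]), array([290.1,  67.4]), np.float32(1.9), 324) z 45.1
(0.04, 0.049) (array([ 511.2, -391.4]), array([255.8,  19.5]), np.float32(1.4), 243) z 45.1
(0.06, 0.072) (array([ 644.5, -356.5]), array([24.5, 79.4]), np.float32(-86.6), 178) z 66.6
(0.088, 0.102) (array([ 618.2, -357.2]), array([47. , 46.9]), np.float32(9.2), 388) z 98.1
w (0.035, 0.049) (array([ 365.1, -366.5]), array([ 0.8, 80.1]), np.float32(-88.2), 160) [[0.363, -0.407, 0.035], [0.366, -0.326, 0.049]]
w (0.035, 0.049) (array([ 391.9, -402.4]), array([32. ,  6.4]), np.float32(2.3), 242) [[0.376, -0.406, 0.035], [0.408, -0.399, 0.048]]
w (0.035, 0.049) (array([ 393. , -328.8]), array([38.5,  6.3]), np.float32(1.8), 277) [[0.374, -0.332, 0.035], [0.412, -0.325, 0.048]]
w (0.05, 0.07) (array([ 367.4, -366.3]), array([ 6.6, 79.2]), np.float32(-88.5), 984) [[0.364, -0.406, 0.05], [0.372, -0.327, 0.069]]
```

Call:
send_rows(
  moves=[0, -0.01, -0.018, 0.1, 0, 0, 0, 0, 0.25, 0, 0, 0, 0, 0.25, 0, 0, 0, 0, 0.2, 0, 0, 0, 0, 0.1, 0, 0, 0, 0, 0.02, 0, 0, 0, 0, 0, 0, 0, 0, 0, 0, 0],
)

```text
time_s: 43.95
tool_pos: [0.4051, -0.3651, 0.0299]
orientation: [0.0, -0.014, 1.0, -0.0]
wrist_force: [0.2, -0.2, -1.5]
width: 0.549
grip_force: 29.3
```

```bash
python3 - <<'E'
from look import *
plan((.405,-.3646,.030,181.9))
c=arm.camera("scene");P=cloud(c);z,x,y=P[...,2],P[...,0],P[...,1]
look(.33,.7,-.45,-.28,[(.088,.102)],cam="scene",nmin=20)
E
```

```text
t 43.95 pos [ 0.4051 -0.3651  0.0299] yaw -178.4 q7 2.4 w 0.549 F [ 0.2 -0.2 -1.5]
(0.405, -0.3646, 0.03, 181.9) turn -0.04 shift [ 0.001  0.005 -0.001] rows 0.0
(0.088, 0.102) (array([ 390.7, -362.4]), array([10.5, 25.6]), np.float32(-88.2), 24) z 100.3
(0.088, 0.102) (array([ 416.1, -366.4]), array([42.6, 19.8]), np.float32(85.0), 96) z 98.1
(0.088, 0.102) (array([ 415.7, -398.1]), array([ 9. , 20.9]), np.float32(-65.4), 25) z 94.0
(0.088, 0.102) (array([ 618.3, -357.2]), array([46.6, 45.6]), np.float32(7.4), 393) z 98.1
```

Call:
send_rows(
  moves=[1, 0, 0, 0, 0, 1, 0, 0, 0, 0, 1, 0, 0, 0, 0, 1, 0, 0, 0, 0, 1, 0, 0, -0.1, 0, 1, 0, 0, -0.2, 0, 1, 0, 0, -0.3, 0, 1, 0, 0, -0.4, 0, 1, 0, 0, 0, 0.96, 1, 0, 0, 0, 0.96, 1, 0, 0, 0, 0.96, 1, 0, 0, 0, 0.96, 1, 0, 0, 0, 0.96, 1, 0, 0, 0, 0.96, 1, 0, 0, 0, 0.96, 1, 0, 0, 0, 0.96, 1, 0, 0, 0, 0.96, 1, 0, 0, 0, 0.96, 1, 0, 0, 0, 0.96, 1, 0, 0, 0, 0.96],
)

```text
time_s: 45.72
tool_pos: [0.4049, -0.3647, 0.1303]
orientation: [0.0, 0.629, 0.778, 0.0]
wrist_force: [0.0, -0.5, -0.0]
width: 0.999
grip_force: 0.0
```

Call:
send_rows(
  moves=[1, 0, 0, 0, 0.96, 1, 0, 0, 0, 0.96, 1, 0, 0, 0, 0.96, 1, 0, 0, 0, 0.96, 1, 0.352, 0.158, 0, 0, 1, 0.352, 0.158, 0, 0, 1, 0.352, 0.158, 0, 0, 1, 0.352, 0.158, 0, 0, 1, 0.352, 0.158, 0, 0, 1, 0.352, 0.158, 0, 0, 1, 0.352, 0.158, 0, 0, 1, 0.352, 0.158, 0, 0, 1, 0.352, 0.158, 0, 0, 1, 0.352, 0.158, 0, 0, 1, 0, 0, 0.1, 0, 1, 0, 0, 0.1, 0, 1, 0, 0, 0, 0, 1, 0, 0, 0, 0, 1, 0, 0, 0, 0],
)

```text
time_s: 47.3
tool_pos: [0.6424, -0.063, 0.1102]
orientation: [0.0, 0.789, 0.615, -0.0]
wrist_force: [-0.4, 0.1, 0.0]
width: 1.003
grip_force: 0.0
```

```bash
cat > wc.py <<'E'
from look import *
import sys
X,Y=map(float,sys.argv[1:3])
plan()
c=arm.camera("wrist");P=wcloud(c);z,x,y=P[...,2],P[...,0],P[...,1]
for Q in comps(P,(z>.087)&(z<.1)&(abs(x-X)<.07)&(abs(y-Y)<.05),100):print("w cap",rect(Q))
c=arm.camera("scene");P=cloud(c);z,x,y=P[...,2],P[...,0],P[...,1]
for Q in comps(P,(z>.088)&(z<.102)&(x>.36)&(x<.75)&(y>-.42)&(y<.12),90):print("s cap",rect(Q))
E
python3 wc.py .646 -.064
```

```text
t 47.3 pos [ 0.6424 -0.063   0.1102] yaw 75.9 q7 0.16 w 1.003 F [-0.4  0.1  0. ]
w cap (array([646.4, -63.6]), array([45. , 45.6]), np.float32(-15.2), 3783)
s cap (array([ 404.8, -365.8]), array([39.5, 39.8]), np.float32(-15.9), 196)
s cap (array([647.4,  16.2]), array([40.9, 40.4]), np.float32(78.1), 242)
s cap (array([ 618.4, -357.1]), array([46.3, 46.1]), np.float32(8.0), 390)
```

Call:
send_rows(
  moves=[1, 0.004, 0.04, 0.1, 0.12, 1, 0, 0, 0.2, 0, 1, 0, 0, 0.2, 0, 1, 0, 0, 0.2, 0, 1, 0, 0, 0.15, 0, 1, 0, 0, 0, 0, 1, 0, 0, 0, 0, 0, 0, 0, 0, 0, 0, 0, 0, 0, 0, 0, 0, 0, 0, 0, 0, 0, 0, 0, 0, 0, 0, 0, 0, 0, 0, 0, 0, 0, 0, 0, 0, 0, 0, 0, 0, 0, 0, 0, 0, 0, 0, 0, 0, 0, 0, 0, 0, 0, 0, 0, 0, 0, 0, 0, 0, 0, 0, 0, 0],
)

```text
time_s: 48.98
tool_pos: [0.647, -0.0618, 0.0247]
orientation: [-0.0, 0.792, 0.61, 0.0]
wrist_force: [-0.7, 1.1, 3.9]
width: 0.543
grip_force: 30.0
```

```bash
python3 - <<'E'
from look import *
plan((.6464,-.0636,.15,75),(.4745,-.3625,.15,181.9))
E
```

```text
t 48.98 pos [ 0.647  -0.0618  0.0247] yaw 75.2 q7 0.21 w 0.543 F [-0.7  1.1  3.9]
(0.6464, -0.0636, 0.15, 75) turn 0.03 shift [-0.019 -0.002 -1.253] rows 3.1
(0.4745, -0.3625, 0.15, 181.9) turn -15.55 shift [ 1.817 -2.93  -0.   ] rows 8.6
```

Call:
send_rows(
  moves=[0, 0, 0, -0.2, 0, 0, 0, 0, -0.35, 0, 0, 0, 0, -0.4, 0, 0, 0, 0, -0.3, -0.97, 0, 0, 0, 0, -0.97, 0, 0, 0, 0, -0.97, 0, 0, 0, 0, -0.97, 0, 0, 0, 0, -0.97, 0, 0, 0, 0, -0.97, 0, 0, 0, 0, -0.97, 0, 0, 0, 0, -0.97, 0, 0, 0, 0, -0.97, 0, 0, 0, 0, -0.97, 0, 0, 0, 0, -0.97, 0, 0, 0, 0, -0.97, 0, 0, 0, 0, -0.97, 0, 0, 0, 0, -0.97, 0, 0, 0, 0, -0.97, 0, 0, 0, 0, -0.97, 0, 0, 0, 0, 0],
)

```text
time_s: 50.65
tool_pos: [0.6464, -0.0622, 0.1488]
orientation: [-0.001, -0.019, 1.0, 0.0]
wrist_force: [-0.2, 0.0, -2.0]
width: 0.542
grip_force: 30.0
```

```bash
python3 - <<'E'
from look import *
plan((.4725,-.3622,.12,181.9))
E
```

```text
t 50.65 pos [ 0.6464 -0.0622  0.1488] yaw -177.8 q7 1.73 w 0.542 F [-0.2  0.  -2. ]
(0.4725, -0.3622, 0.12, 181.9) turn 0.04 shift [ 1.838 -2.94   0.288] rows 8.7
```

Call:
send_rows(
  moves=[0, 0.184, -0.294, 0, 0.04, 0, 0.184, -0.294, 0, 0, 0, 0.184, -0.294, 0, 0, 0, 0.184, -0.294, 0, 0, 0, 0.184, -0.294, 0, 0, 0, 0.184, -0.294, 0, 0, 0, 0.184, -0.294, 0, 0, 0, 0.184, -0.294, 0, 0, 0, 0.184, -0.294, 0, 0, 0, 0.184, -0.294, 0, 0, 0, 0, 0, 0, 0, 0, 0, 0, 0.1, 0, 0, 0, 0, 0.1, 0, 0, 0, 0, 0, 0, 0, 0, 0, 0, 0, 0, 0, 0, 0, 0],
)

```text
time_s: 51.98
tool_pos: [0.4723, -0.3599, 0.1291]
orientation: [-0.0, -0.015, 1.0, 0.0]
wrist_force: [-0.5, 0.7, -2.9]
width: 0.543
grip_force: 30.0
```

```bash
python3 - <<'E'
from look import *
plan((.4725,-.3622,.028,181.9))
E
```

```text
t 51.98 pos [ 0.4723 -0.3599  0.1291] yaw -178.3 q7 2.3 w 0.543 F [-0.5  0.7 -2.9]
(0.4725, -0.3622, 0.028, 181.9) turn -0.03 shift [-1.000e-03 -2.300e-02  1.011e+00] rows 2.5
```

Call:
send_rows(
  moves=[0, 0, -0.022, 0.15, 0, 0, 0, 0, 0.25, 0, 0, 0, 0, 0.25, 0, 0, 0, 0, 0.22, 0, 0, 0, 0, 0.13, 0, 0, 0, 0, 0.01, 0, 0, 0, 0, 0, 0, 0, 0, 0, 0, 0, 1, 0, 0, 0, 0, 1, 0, 0, 0, 0, 1, 0, 0, 0, 0, 1, 0, 0, 0, 0, 1, 0, 0, -0.1, 0, 1, 0, 0, -0.2, 0, 1, 0, 0, -0.3, 0, 1, 0, 0, -0.4, 0, 1, 0, 0, 0, 0.97, 1, 0, 0, 0, 0.97, 1, 0, 0, 0, 0.97, 1, 0, 0, 0, 0.97],
)

```text
time_s: 53.65
tool_pos: [0.4719, -0.3634, 0.1299]
orientation: [0.001, 0.22, 0.976, -0.0]
wrist_force: [-0.1, -0.4, -1.1]
width: 1.001
grip_force: 0.0
```

```bash
python3 wc.py .4745 -.362; python3 -c "
from h import *
plan((.646,.0153,.11,93.6))"
```

```text
t 53.65 pos [ 0.4719 -0.3634  0.1299] yaw 154.6 q7 1.9 w 1.001 F [-0.1 -0.4 -1.1]
w cap (array([ 414.2, -366.4]), array([19.5, 42.3]), np.float32(-90.0), 1056)
w cap (array([ 473.6, -364.7]), array([45.7, 46.4]), np.float32(-88.9), 3082)
s cap (array([ 474.8, -362.9]), array([47.8, 44. ]), np.float32(0.8), 315)
s cap (array([ 618.8, -357.1]), array([45.7, 45.7]), np.float32(-82.5), 391)
s cap (array([688.6,  29.2]), array([42. , 39.4]), np.float32(32.5), 256)
t 53.75 pos [ 0.4719 -0.3632  0.1294] yaw 154.8 q7 1.9 w 1.0 F [0.3 0.1 0.3]
(0.646, 0.0153, 0.11, 93.6) turn 8.91 shift [3.669 1.975 0.194] rows 10.4
```

Shaker a has been knocked from (646,15) to about (688,29). I measure its yaw before turning.

```bash
python3 - <<'E'
from look import *
for n in("top","scene"):
    c=arm.camera(n);P=cloud(c);z,x,y=P[...,2],P[...,0],P[...,1];np.savez(n+"5.npz",**c)
    for Q in comps(P,(z>.09)&(z<.102)&(x>.6)&(x<.78)&(y>-.05)&(y<.1),60):print(n,"cap",rect(Q))
    for lo,hi in((.015,.035),(.035,.055),(.055,.075),(.074,.086)):
        for Q in comps(P,(z>lo)&(z<hi)&(x>.6)&(x<.78)&(y>-.05)&(y<.1),20):print(n,lo,rect(Q))
t=dict(np.load("top5.npz"))["color"][70:150,200:300];s=dict(np.load("scene5.npz"))["color"][190:270,230:330]
cv2.imwrite("pics/a.png",np.hstack([cv2.resize(t,(400,320)),cv2.resize(s,(400,320))]))
E
```

```text
top cap (array([685.8,  29.7]), array([40.9, 40.2]), np.float32(53.5), 256)
top 0.015 (array([662.5,  28.8]), array([ 4.5, 46.8]), np.float32(-86.0), 55)
top 0.035 (array([663.5,  29. ]), array([ 9.4, 50. ]), np.float32(-81.9), 61)
top 0.055 (array([663.3,  27.8]), array([10.2, 50. ]), np.float32(-78.9), 69)
top 0.074 (array([685.9,  30.4]), array([50.2, 49.1]), np.float32(89.0), 166)
scene cap (array([689. ,  29.9]), array([41.8, 39.3]), np.float32(49.3), 247)
scene 0.015 (array([711.2,  26.3]), array([51. , 16.2]), np.float32(69.8), 69)
scene 0.035 (array([705.1,  20.6]), array([61.1, 30.4]), np.float32(53.6), 87)
scene 0.055 (array([701.3,  18.4]), array([65.8, 32.1]), np.float32(46.4), 101)
scene 0.074 (array([688.4,  29.8]), array([50.1, 49.5]), np.float32(1.1), 156)
```

View pics/a.png

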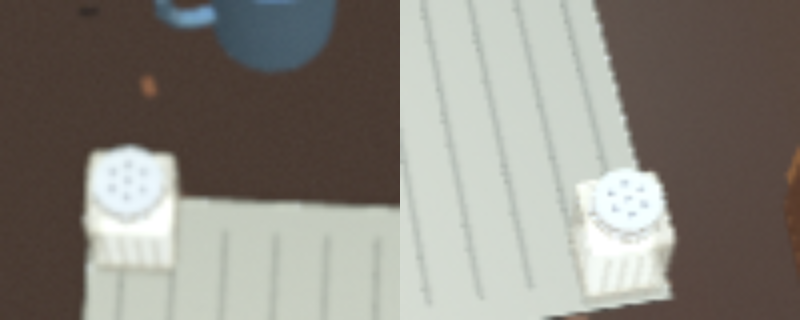

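Call:
send_rows(
  moves=[1, 0, 0, 0, 0.943, 1, 0, 0, 0, 0.943, 1, 0, 0, 0, 0.943, 1, 0, 0, 0, 0.943, 1, 0, 0, 0, 0.943, 1, 0, 0, 0, 0.943, 1, 0, 0, 0, 0.943, 1, 0, 0, 0, 0.943, 1, 0, 0, 0, 0.943, 1, 0, 0, 0, 0.943, 1, 0.328, 0.18, 0, 0, 1, 0.328, 0.18, 0, 0, 1, 0.328, 0.18, 0, 0, 1, 0.328, 0.18, 0, 0, 1, 0.328, 0.18, 0, 0, 1, 0.328, 0.18, 0, 0, 1, 0.328, 0.18, 0, 0, 1, 0.328, 0.18, 0, 0, 1, 0.328, 0.18, 0, 0, 1, 0.328, 0.18, 0, 0],
)

```text
time_s: 55.52
tool_pos: [0.6515, -0.033, 0.1287]
orientation: [-0.0, 0.705, 0.709, 0.0]
wrist_force: [1.1, -0.3, 0.4]
width: 0.998
grip_force: 0.0
```

Call:
send_rows(
  moves=[1, 0.328, 0.18, 0, 0, 1, 0.328, 0.18, 0, 0, 1, 0, 0, 0, 0, 1, 0, 0, 0.1, 0, 1, 0, 0, 0.1, 0, 1, 0, 0, 0, 0, 1, 0, 0, 0, 0, 1, 0, 0, 0, 0],
)

```text
time_s: 56.18
tool_pos: [0.6864, 0.0292, 0.1086]
orientation: [-0.0, 0.707, 0.707, -0.0]
wrist_force: [-0.3, -0.1, 0.9]
width: 1.001
grip_force: 0.0
```

```bash
python3 wc.py .687 .03;  python3 -c "
from h import *
plan((.6873,.0298,.024,90))"
```

```text
t 56.18 pos [0.6864 0.0292 0.1086] yaw 90.0 q7 0.26 w 1.001 F [-0.3 -0.1  0.9]
w cap (array([687.4,  31.3]), array([42.6, 40.6]), np.float32(39.2), 2618)
s cap (array([ 404.5, -365.8]), array([41.2, 40.9]), np.float32(69.9), 201)
s cap (array([ 475.3, -362.9]), array([47.6, 44.1]), np.float32(1.0), 316)
s cap (array([ 618. , -356.9]), array([47.5, 46. ]), np.float32(6.6), 393)
t 56.28 pos [0.6869 0.0298 0.109 ] yaw 90.1 q7 0.26 w 1.001 F [ 0.1 -0.3 -0.4]
(0.6873, 0.0298, 0.024, 90) turn 0.01 shift [-0.     0.004  0.85 ] rows 2.1
```

Call:
send_rows(
  moves=[1, 0.008, 0.004, 0.1, 0, 1, 0, 0, 0.2, 0, 1, 0, 0, 0.2, 0, 1, 0, 0, 0.2, 0, 1, 0, 0, 0.14, 0, 1, 0, 0, 0, 0, 1, 0, 0, 0, 0, 0, 0, 0, 0, 0, 0, 0, 0, 0, 0, 0, 0, 0, 0, 0, 0, 0, 0, 0, 0, 0, 0, 0, 0, 0, 0, 0, 0, 0, 0, 0, 0, 0, 0, 0, 0, 0, 0, 0, 0, 0, 0, 0, 0, 0, 0, 0, 0, 0, 0, 0, 0, 0, 0, 0, 0, 0, 0, 0, 0],
)

```text
time_s: 57.87
tool_pos: [0.6875, 0.0316, 0.0248]
orientation: [0.0, 0.706, 0.708, 0.0]
wrist_force: [2.4, 0.4, 2.0]
width: 0.546
grip_force: 30.0
```

```bash
python3 -c "
from h import *
plan((.6873,.0298,.15,90),(.545,-.3599,.15,181.9))"
```

```text
t 57.87 pos [0.6875 0.0316 0.0248] yaw 90.1 q7 0.31 w 0.546 F [2.4 0.4 2. ]
(0.6873, 0.0298, 0.15, 90) turn 0.02 shift [-0.018 -0.002 -1.252] rows 3.1
(0.545, -0.3599, 0.15, 181.9) turn -13.37 shift [ 1.551 -3.848 -0.   ] rows 10.4
```

Call:
send_rows(
  moves=[0, 0, 0, -0.2, 0, 0, 0, 0, -0.35, 0, 0, 0, 0, -0.4, 0, 0, 0, 0, -0.3, -0.955, 0, 0, 0, 0, -0.955, 0, 0, 0, 0, -0.955, 0, 0, 0, 0, -0.955, 0, 0, 0, 0, -0.955, 0, 0, 0, 0, -0.955, 0, 0, 0, 0, -0.955, 0, 0, 0, 0, -0.955, 0, 0, 0, 0, -0.955, 0, 0, 0, 0, -0.955, 0, 0, 0, 0, -0.955, 0, 0, 0, 0, -0.955, 0, 0, 0, 0, -0.955, 0, 0, 0, 0, -0.955, 0, 0, 0, 0, 0],
)

```text
time_s: 59.37
tool_pos: [0.6863, 0.0311, 0.1487]
orientation: [-0.001, -0.02, 1.0, -0.0]
wrist_force: [-0.6, -0.8, -1.4]
width: 0.542
grip_force: 30.0
```

```bash
python3 -c "
from h import *
plan((.545,-.3599,.13,181.9))"
```

```text
t 59.37 pos [0.6863 0.0311 0.1487] yaw -177.7 q7 1.62 w 0.542 F [-0.6 -0.8 -1.4]
(0.545, -0.3599, 0.13, 181.9) turn 0.06 shift [ 1.542 -3.861  0.187] rows 10.4
```

Call:
send_rows(
  moves=[0, 0.128, -0.322, 0, 0.05, 0, 0.128, -0.322, 0, 0, 0, 0.128, -0.322, 0, 0, 0, 0.128, -0.322, 0, 0, 0, 0.128, -0.322, 0, 0, 0, 0.128, -0.322, 0, 0, 0, 0.128, -0.322, 0, 0, 0, 0.128, -0.322, 0, 0, 0, 0.128, -0.322, 0, 0, 0, 0.128, -0.322, 0, 0, 0, 0.128, -0.322, 0, 0, 0, 0.128, -0.322, 0, 0, 0, 0, 0, 0, 0, 0, 0, 0, 0.1, 0, 0, 0, 0, 0.1, 0, 0, 0, 0, 0, 0, 0, 0, 0, 0, 0, 0, 0, 0, 0, 0],
)

```text
time_s: 60.87
tool_pos: [0.546, -0.3578, 0.1291]
orientation: [-0.0, -0.016, 1.0, 0.0]
wrist_force: [0.1, 1.4, -2.7]
width: 0.541
grip_force: 30.0
```

```bash
python3 -c "
from h import *
plan((.545,-.3599,.0285,181.9))"
```

```text
t 60.87 pos [ 0.546  -0.3578  0.1291] yaw -178.2 q7 2.26 w 0.541 F [ 0.1  1.4 -2.7]
(0.545, -0.3599, 0.0285, 181.9) turn -0.02 shift [ 0.01  -0.02   1.006] rows 2.5
```

Lower, release, rise, then move up and clear of the view for the final check.

Call:
send_rows(
  moves=[0, 0.01, -0.02, 0.15, 0, 0, 0, 0, 0.25, 0, 0, 0, 0, 0.25, 0, 0, 0, 0, 0.22, 0, 0, 0, 0, 0.12, 0, 0, 0, 0, 0.01, 0, 0, 0, 0, 0, 0, 0, 0, 0, 0, 0, 1, 0, 0, 0, 0, 1, 0, 0, 0, 0, 1, 0, 0, 0, 0, 1, 0, 0, 0, 0, 1, 0, 0, -0.1, 0, 1, 0, 0, -0.2, 0, 1, 0, 0, -0.3, 0, 1, 0, 0, -0.4, 0, 1, 0, 0.3, 0, 0, 1, 0, 0.35, 0, 0, 1, 0, 0.35, 0, 0, 1, 0, 0.35, 0, 0],
)

```text
time_s: 62.53
tool_pos: [0.5404, -0.2253, 0.1307]
orientation: [0.001, -0.015, 1.0, -0.0]
wrist_force: [0.1, -0.1, 0.8]
width: 0.998
grip_force: 0.0
```

Call:
send_rows(
  moves=[1, 0.2, 0.3, 0, 0, 1, 0.2, 0.3, 0, 0, 1, 0.2, 0.3, 0, 0, 1, 0, 0, 0, 0, 1, 0, 0, 0, 0, 1, 0, 0, 0, 0],
)

```text
time_s: 63.03
tool_pos: [0.4787, -0.1388, 0.1305]
orientation: [0.001, -0.015, 1.0, -0.0]
wrist_force: [-0.4, -0.2, 0.3]
width: 1.0
grip_force: 0.0
```

```bash
python3 - <<'E'
from look import *
plan()
for n in("top","scene"):
    c=arm.camera(n);P=cloud(c);z,x,y=P[...,2],P[...,0],P[...,1];np.savez(n+"6.npz",**c)
    for Q in comps(P,(z>.088)&(z<.102)&(x>.36)&(x<.75)&(y>-.42)&(y<-.28),90):print(n,"cap",rect(Q),np.median(Q[:,2]))
    for Q in comps(P,(z>.07)&(z<.092)&(x>.58)&(x<.72)&(y>-.28)&(y<-.16),20):print(n,"tumbler",rect(Q))
    b=(z>.062)&(z<.0685)&(x>.57)&(x<.622)&(y>.19)&(y<.37);Q=P[b];l=cv2.fitLine((Q[:,:2]*1000).astype(np.float32),cv2.DIST_HUBER,0,.01,.01).ravel();print("bar",l,rect(Q))
    t=(z>.0965)&(z<.104)&(x>.6)&(x<1.)&(y>.1)&(y<.45);print("boxtop",rect(P[t]))
cv2.imwrite("pics/fin.png",np.hstack([cv2.resize(dict(np.load("top6.npz"))["color"],(400,300)),cv2.resize(dict(np.load("scene6.npz"))["color"],(400,300))]))
E
```

```text
t 63.03 pos [ 0.4787 -0.1388  0.1305] yaw -178.3 q7 1.9 w 1.0 F [-0.4 -0.2  0.3]
top cap (array([ 616.7, -375.3]), array([13.5, 45.1]), np.float32(-3.8), 98) 0.09754765824532141
top cap (array([ 541.8, -368. ]), array([31.1, 40.6]), np.float32(-18.2), 220) 0.09790478566691496
top cap (array([ 472.7, -363.2]), array([45.8, 45.7]), np.float32(2.2), 471) 0.09770369915703625
top cap (array([ 401.6, -364.9]), array([40.4, 41.6]), np.float32(-87.5), 337) 0.09785265907652041
bar [7.2051577e-02 9.9740088e-01 6.1323444e+02 2.7589227e+02] (array([616.4, 274.8]), array([127.2,  15.7]), np.float32(85.6), 226)
boxtop (array([806.3, 260.2]), array([251. , 267.6]), np.float32(-4.5), 10859)
scene cap (array([ 404.2, -366.3]), array([41.1, 40.4]), np.float32(32.5), 195) 0.09833339120296514
scene cap (array([ 475.2, -362.8]), array([44.3, 47.3]), np.float32(-0.0), 312) 0.09819488561359513
scene cap (array([ 548.3, -362.5]), array([41.2, 40.4]), np.float32(75.0), 239) 0.0981761526296292
scene cap (array([ 618.6, -356.9]), array([46.8, 47. ]), np.float32(-79.8), 393) 0.09811736394102799
scene tumbler (array([ 650.7, -222.4]), array([59.4, 59.7]), np.float32(-23.8), 537)
bar [4.9644276e-02 9.9876696e-01 6.1637177e+02 2.7072571e+02] (array([618. , 275.3]), array([128.3,  15.8]), np.float32(85.6), 141)
boxtop (array([806.8, 260.2]), array([250.8, 266.3]), np.float32(-4.7), 12750)
```

View pics/fin.png

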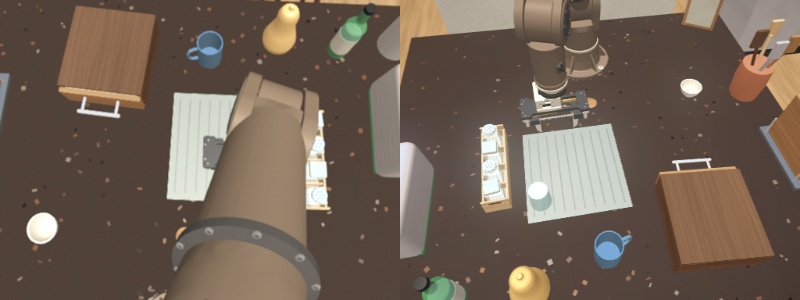

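All four shakers stand upright in the caddy with caps at 98 mm. The bar is at 613–616 mm, matching the shut position. The tumbler is in place and the gripper is free of everything, so I hand in.

```bash
python3 -c "
from station import arm
print(arm.close_job())"
```

```text
the job is handed in; nothing more can be done
None
```

I handed the job in at about 63 s; no verdict came back. In my last checks the four boards were in a square pile just before I shut the drawer on them, all four shakers stood upright one to a cell, and the tumbler stood upright within about 6 mm of its place.

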